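# Start the glaze booth and raise its sash to the pointer

### The job

Get the small glaze-spraying booth ready for work: press down the raised near half of the fan rocker on its control box so that the fan is on, and only then push the sash up with your fingertips from beneath its lip until the lip is level with the pointer clamped on the frame beside it. Do not grip anything, leave the pointer where it is clamped and leave the cup and the jars alone; let go of the sash and move clear when it stands at the mark.

Things in the scene. Friction and masses are not known exactly. Their poses are not given: they have to be found in the camera images.
- booth: white sheet-metal glaze booth, fixed on the bench, 300 wide, 190 deep, 406 high (mm). Origin: centre of its underside, at bench height; x points from its front to its back, y to its left, z up. Its front leans back by 0.35 rad: the sash slides up along (0.343, 0, 0.939) of this frame. A grey control box (46 mm high) with the fan rocker stands at its left flank
- lip_edge (a point): middle of the near lower edge of the sash's lip: a level finger ledge along the booth's y at the foot of the clear sash, 244 mm wide, 10 mm thick, about 40 mm out from the sash, nose radius 5 mm, black rubber beneath, aluminium on top; 50 mm or more free beneath. The sash is counterweighted: 2 to 5 N along its slide moves it either way, and it stays where it is left
- lip_end (a point): index point on the right-hand end of the lip, half-way up its thickness, beside the frame. To be brought level with pointer_tip; the two differ along the slide direction only (and 1.5 mm sideways).
- pointer_tip (a point): tip of the small dark steel pointer (a wedge on a 22 mm clamp with a black thumbscrew) on the front of the right-hand jamb; it marks the working height of the lip. It moves if it is pushed hard (15 N): keep off. It is no stop; the sash runs past it.
- sash (a joint): travel of the sash up its slope in m: 0 lowest, 0.13 at its top stop; grows as it is pushed up
- fan_rocker (a joint): fan rocker: 0 = off (near half raised, far half level), 0.36 rad = on (near half pressed down level, far half raised). It stays where it is left; 2 N on the near half tips it.
- rocker_near (a point): point on the top face of the raised near half of the black rocker, 19 mm from its axis; the rocker is 60 mm long (along the booth's x) and 34 mm wide, between 7 mm high guard strips 37 mm apart. Pressing the half fully down lowers this point by 7 mm. It stands about 60 mm above the bench when off.
- cup: grey-blue stoneware cup, 83 mm across, 65 mm high, standing in the booth behind the sash, to be left alone; origin at the centre of its foot
- jar_green: green glaze jar, 70 mm across, 117 mm high, on the bench right of the booth, to be left alone; origin at the centre of its foot
- jar_purple: white-capped glaze jar with a purple label, 72 mm across, 149 mm high, on the bench right of the booth, to be left alone; origin at the centre of its foot

How it is judged (in metres and radians):
On the way, in this order (a step that is already met when the one before it is completed fails the run):
1. The fan is switched on with the rocker while the sash is still where it stood (value of joint fan_rocker above 0.28 rad and distance of lip_end from where it was at the start of the episode below 0.008 m), for 0.2 s.
2. The fingers push the sash up from beneath its lip ((contact force between the fingers and sash_c0 above 0.5 N or contact force between the fingers and sash_c1 above 0.5 N) and distance of lip_end from where it was at the start of the episode above 0.015 m), for 0.2 s.
At the end, for the whole second after the job is handed in: The lip of the sash stands level with the pointer tip, within 8 mm along its slide, and is at rest; the fan rocker is on (above 0.28 rad); the pointer is within 4 mm and the cup and jars within 20 mm of where they were (z of lip_end in the frame of pointer_tip between -0.008 and 0.008 m and value of joint fan_rocker above 0.28 rad and velocity of joint sash between -0.003 and 0.003 m/s and distance of each of cup, jar_green, jar_purple from where it was at the start of the episode below 0.02 m and distance of pointer_tip from where it was at the start of the episode below 0.004 m); the robot touches nothing.
It fails at once if the lip is pinched between the fingers (touched on its top and its underside at once) ((contact force between the fingers and sash_c0 above 1 N or contact force between the fingers and sash_c1 above 1 N) and contact force between the fingers and sash_c2 above 1 N).
It fails at once if the pointer is shifted on the jamb (distance of pointer_tip from where it was at the start of the episode above 0.004 m).
It fails at once if the cup or a jar is moved, lifted or gripped (distance of any of cup, jar_green, jar_purple from where it was at the start of the episode above 0.02 m or contact force between the fingers and cup above 3 N or contact force between the fingers and jar_green above 3 N or contact force between the fingers and jar_purple above 3 N).
It also fails if it takes over 45 s, if anything falls off the work surface, if the arm or the gripper's body presses on something with over 40 N, if the wrist force passes 120 N, or if a joint passes its speed limit or range.

### The arm

A 6-joint arm with a two-finger parallel gripper is mounted at the origin on the work surface; the furniture and walls round the work are solid. World frame = base frame: x ahead of the robot, y to its left, z up, the work surface at z = 0. Lengths are in m, angles in degrees, forces in N, time in s.
With the tool pointing down it reaches from about 0.4 to 0.825 m from the base axis. Payload 7 kg.
Tool frame: the origin (TCP) lies at the very end of the fingers, on their centre line; the grasp point (between the pads) lies 19 mm behind it; z points along the fingers, y is the direction in which the jaws open and shut (so a half turn about z gives the same grasp; the last joint's range is limited). The gripper opens to 88 mm and grips with 3 to 60 N. Pads are 19 mm wide; open, the fingers measure 130 mm over their backs; the gripper's body (78 mm by 193 mm) begins 47 mm behind the grasp point.
Start: joints at [-54.712, 20.546, 0.682, 0, -70.136, -16.507], TCP at [0.217, -0.639, 0.227] pointing down, gripper open.
Joint ranges: [-176.03, 176.03], [-82.01, 121.73], [-58.28, 71.71], [-173.87, 95.51], [-174.79, -0.11], [-173.66, 173.66]. Speed limits (degrees/s): [136.94, 136.94, 172.46, 180, 180, 180].

### API

Orientations are given as [roll, pitch, yaw] about the fixed x, y, z axes, in that order (R = Rz(yaw) Ry(pitch) Rx(roll)).
In Python, from plant import telemetry, snapshot, calibration, workorder gives the robot as it stands. The module is installed in compiled form; this text tells all that it offers.
- The arm moves only by the tool step_arm, never from a script. Its argument "plan" is text: rows parted by semicolons, each of 7 numbers parted by spaces: the finger opening in cm, from 0 to 8.76, then the shift along the tool's x, y, z in cm, then the turn, a rotation vector about the tool's x, y, z in degrees. A call has 1 to 12 rows; each row shifts and turns the commanded pose from where the row before left it, along the tool's axes as they then stand; what a row does not reach is not made up. A row lasts 1/12 s, in which the tool goes at most 41.7 mm and 7.16 degrees, less where a joint would pass 70% of its speed; a pose out of reach is approached as far as the arm can. A call with a gripper value outside its range is refused whole. The fingers move at their own pace and stop on an object; the grip force is fixed at half the most. Time passes only in rows, so rows that do not move let the fingers close. It gives the time, the measured TCP pose, the force and the opening at its end, in the units of the state.
- telemetry.get_obs(): the state, without advancing time (a new reading comes with each control period).
- snapshot(name): name is "scene" or "side" or "wrist"; returns the picture (480x640x3 uint8, blue, green, red); there is no depth.
- calibration(name): a dict with "K" (3x3 intrinsics, pixels), "camera_from_world" (4x4, takes a point from world to camera coordinates). Camera axes: x right, y up, looking along -z (the intrinsics and any distortion apply to the point x, -y, -z); pixel columns grow to the right and rows downward; lengths in m; the calibration is good to about 2 mm. A picture is of the moment at which its call begins: read the wrist's pose just before it. calibration takes no time and is no camera call; for the wrist camera it gives the pose at the moment of the call.
- workorder.close_job(): hands the job in, once; it reports no verdict.
The state is a dict: "clock": time; "joint_pos": joint angles; "qvel": joint speeds; "tau": joint torques, N m; "tool_pos": TCP position; "orientation": TCP orientation; "force": force on the tool from outside, world axes, zero at the start; "moment": the same for the moment, N m; "opening": finger opening in m.
Only numpy, scipy, OpenCV 4.12 (cv2) and the standard library are available. Lean on these libraries where they do the work, as an engineer would, in place of code of your own. Each camera call takes 0.05 s, during which the arm holds its last target.

## Working session

There is one attempt and no reset: what is moved stays moved. The work goes in short steps, Python scripts to look and compute and a tool call to move; the robot and the scene stay as the last step left them, time stands still between calls to the robot, and variables do not carry over. Pictures are saved under pics/ and viewed, and the job is handed in when it is done.

Besides the shell and the picture viewer there is one more tool, called after "Emit:" as name(argument=value, ...), one argument or row to a line, values as JSON. step_arm: Moves the arm, as the interface text tells. Its arguments: {"type":"object","properties":{"plan":{"type":"string"}},"required":["plan"]}

```bash
mkdir -p pics; ls; python3 - <<'E'
from plant import telemetry, snapshot, calibration
import cv2, numpy as np
o=telemetry.get_obs(); print(o)
for n in ("scene","side","wrist"):
    c=calibration(n); im=snapshot(n); cv2.imwrite(f"pics/{n}0.png",im)
    np.set_printoptions(precision=4,suppress=True)
    print(n,{k:(np.array(v).tolist() if not isinstance(v,str) else v) for k,v in c.items()})
E
```

```text
pics
{'clock': 0.0, 'joint_pos': array([-5.47127464e+01,  2.05913996e+01,  6.35365717e-01, -2.02927279e-02,
       -7.01366713e+01, -1.65064577e+01]), 'qvel': array([ 0.07180549,  0.02944836, -0.00780446,  0.04700242, -0.04481938,
        0.08302771]), 'tau': array([ 2.63577949e-04, -5.82722068e+01,  2.93049306e+01,  6.99683994e+00,
        6.93411188e-03, -1.94066815e-04]), 'tool_pos': array([ 0.21713275, -0.63861428,  0.22563465]), 'orientation': array([ 1.79905695e+02, -8.05186996e-03, -1.61226108e+02]), 'force': array([-0.20826852,  0.93100211,  0.83578733]), 'moment': array([-0.04233064,  0.00501619,  0.03427513]), 'opening': 0.08795525980293067}
scene {'K': [[610.2434599862828, 0.0, 332.7233291139022], [0.0, 610.2434599862828, 238.32435247987536], [0.0, 0.0, 1.0]], 'camera_from_world': [[-0.8553781239341478, -0.5179997805295815, 0.0021195438668106846, 0.48432486690360604], [0.25557710555071406, -0.41847087521383625, 0.8715288117532806, -0.16710970850059784], [-0.45056476583640775, 0.7460283868386453, 0.4903397167451477, -0.9693484778304481], [0.0, 0.0, 0.0, 1.0]]}
side {'K': [[438.9444071363556, 0.0, 320.94147305919626], [0.0, 438.9444071363556, 234.44689912643184], [0.0, 0.0, 1.0]], 'camera_from_world': [[-0.8888950976672602, 0.45735394330259815, 0.02632253575695992, 0.44403451318929826], [-0.20749592726331298, -0.4531764658338809, 0.8669351365491259, 0.08016285006648682], [0.4084249570144441, 0.7651525739092025, 0.4977254194110164, -1.203062170567814], [0.0, 0.0, 0.0, 1.0]]}
wrist {'K': [[346.3919324977213, 0.0, 328.17950234735395], [0.0, 346.3919324977213, 230.34765678552438], [0.0, 0.0, 1.0]], 'camera_from_world': [[-0.3216017999111916, 0.9468744871737185, 0.0009938980779710237, 0.6750916567279396], [-0.906672187914047, -0.3076443122492112, -0.28861829603104666, 0.035160123437283405], [-0.27297953395270663, -0.09372130323580331, 0.9574437275175735, -0.390479131075635], [0.0, 0.0, 0.0, 1.0]]}
```

View pics/scene0.png

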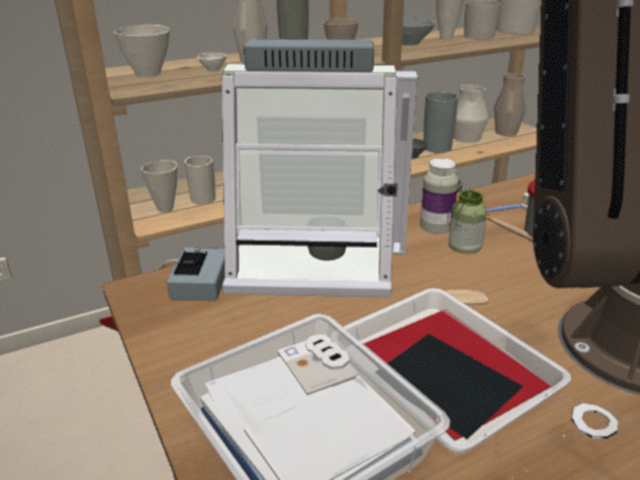

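View pics/side0.png

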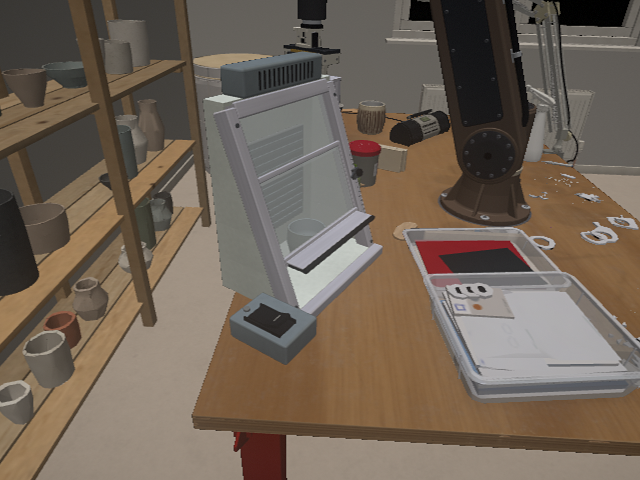

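View pics/wrist0.png

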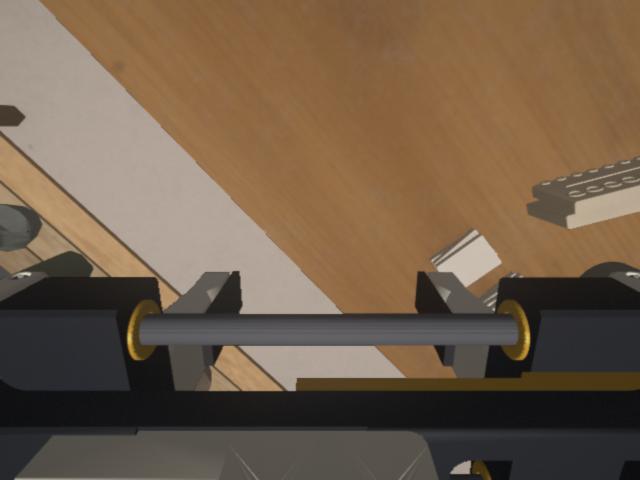

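The scene view shows the booth front-on: control box at about (197,272), lip at (310,236), pointer at (388,189). The side view shows the box at (272,325), the lip from (290,265) to (375,217), and the pointer at about (357,172). I'll zoom in on both.

```bash
python3 - <<'E'
import cv2
a=cv2.imread('pics/scene0.png'); b=cv2.imread('pics/side0.png')
cv2.imwrite('pics/z1.png',cv2.resize(a[170:300,160:420],None,fx=3,fy=3,interpolation=cv2.INTER_CUBIC))
cv2.imwrite('pics/z2.png',cv2.resize(b[150:370,210:400],None,fx=2.7,fy=2.7,interpolation=cv2.INTER_CUBIC))
E
```

```text
(no output)
```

View pics/z1.png

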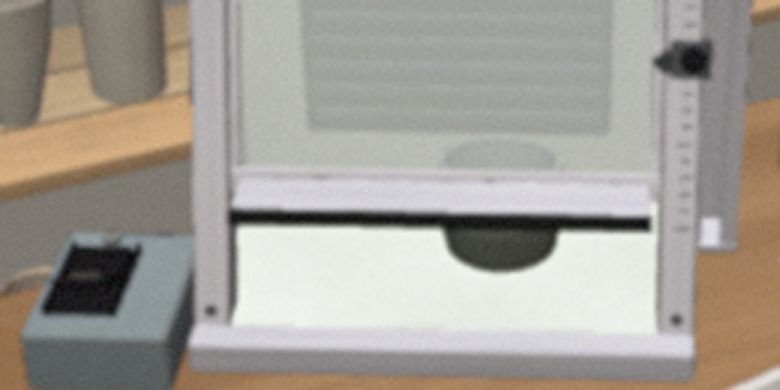

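View pics/z2.png

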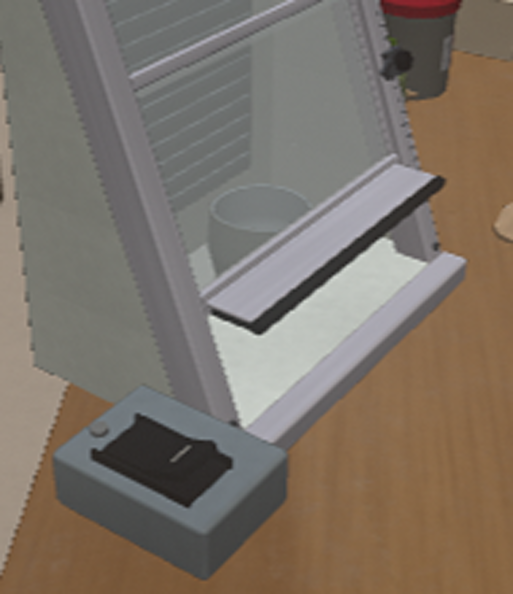

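```bash
cat > h.py <<'E'
import numpy as np, cv2
np.set_printoptions(precision=4,suppress=True)
def PM(c):
    E=np.array(c['camera_from_world']);K=np.array(c['K'])
    return K@np.diag([1,-1,-1])@E[:3]
def tri(c1,p1,c2,p2):
    X=cv2.triangulatePoints(PM(c1),PM(c2),np.array(p1,float).reshape(2,1),np.array(p2,float).reshape(2,1))[:,0]
    X=X[:3]/X[3]
    e=[np.linalg.norm(proj(c,X)-p) for c,p in((c1,p1),(c2,p2))]
    return X,e
def proj(c,X):
    q=PM(c)@np.r_[X,1]; return q[:2]/q[2]
def ray_z(c,p,z):
    P=PM(c);A=np.array([P[0]-p[0]*P[2],P[1]-p[1]*P[2]])
    return np.r_[np.linalg.solve(A[:,:2],-(A[:,2]*z+A[:,3])),z]
E
python3 - <<'E'
from h import *
from plant import calibration
s=calibration('scene');d=calibration('side')
for c in(s,d):
    E=np.array(c['camera_from_world']);print('cam',-E[:3,:3].T@E[:3,3])
S=lambda u,v:((u+.5)/3-.5+160,(v+.5)/3-.5+170)
D=lambda u,v:((u+.5)/2.7-.5+210,(v+.5)/2.7-.5+150)
pts={'sillR':((693,348),(465,262)),'sillL':((192,345),(272,438)),'lipR':((650,230),(441,188)),'lipL':((232,221),(260,331)),'ptr':((655,62),(384,66)),
'boxFL':((25,335),(203,530)),'boxFR':((170,340),(287,475)),'boxBL':((72,232),(56,460)),'boxBR':((195,238),(145,388)),
'rkFL':((45,312),(190,503)),'rkFR':((120,312),(230,465))}
for k,(a,b) in pts.items():
    X,e=tri(s,S(*a),d,D(*b));print(k,X,np.round(e,2))
E
```

```text
cam [0.0202 0.9041 0.6199]
cam [0.9027 0.7538 0.5176]
sillR [0.3951 0.0871 0.0203] [1.   1.55]
sillL [0.6421 0.2401 0.0291] [1.73 3.44]
lipR [0.4256 0.088  0.0929] [0.28 0.45]
lipL [0.6362 0.205  0.0936] [0.04 0.08]
ptr [0.4516 0.0376 0.1748] [0.96 1.55]
boxFL [0.7158 0.2993 0.041 ] [0.13 0.29]
boxFR [0.6457 0.2592 0.0339] [2.66 5.31]
boxBL [0.7713 0.2027 0.0421] [1.04 2.31]
boxBR [0.7003 0.1678 0.0441] [0. 0.]
rkFL [0.7162 0.2818 0.0468] [0.07 0.16]
rkFR [0.6811 0.258  0.0446] [0.36 0.76]
```

```bash
python3 - <<'E'
from h import *
from plant import calibration
s=calibration('scene');d=calibration('side')
for n,p in(('green',(466,249)),('purple',(438,230))): print(n,ray_z(s,p,0))
print('hood top', [ray_z(s,p,0.406) for p in((245,68),(373,70))])
# booth frame estimate
y=np.array([.2106,.117]);y/=np.linalg.norm(y);x=np.array([y[1],-y[0]])
yaw=np.degrees(np.arctan2(x[1],x[0]));print(yaw)
B=lambda P:(np.dot(P,x),np.dot(P,y))
for P in((.4256,.088),(.6362,.205),(.3951,.0871),(.6421,.2401),(.4516,.0376),(.7158,.2993),(.7003,.1678),(.7713,.2027),(.7162,.2818),(.6811,.258)):print(P,np.round(B(P),4))
for n,c in(('scene',s),('side',d)):
    im=cv2.imread(f'pics/{n}0.png');hsv=cv2.cvtColor(im,cv2.COLOR_BGR2HSV)
    m=(hsv[...,2]<60).astype(np.uint8)
    k,l,st,ce=cv2.connectedComponentsWithStats(m)
    for i in range(1,k):
        if 60<st[i,4]<2500: print(n,st[i],ce[i])
E
```

```text
green [ 0.3384 -0.1413  0.    ]
purple [ 0.4176 -0.1865  0.    ]
hood top [array([0.5779, 0.2224, 0.406 ]), array([0.4181, 0.1371, 0.406 ])]
-60.94539590092286
(0.4256, 0.088) [0.1298 0.4148]
(0.6362, 0.205) [0.1298 0.6557]
(0.3951, 0.0871) [0.1157 0.3877]
(0.6421, 0.2401) [0.1019 0.6779]
(0.4516, 0.0376) [0.1864 0.413 ]
(0.7158, 0.2993) [0.086  0.7711]
(0.7003, 0.1678) [0.1934 0.6937]
(0.7713, 0.2027) [0.1974 0.7727]
(0.7162, 0.2818) [0.1015 0.7629]
(0.6811, 0.258) [0.1052 0.7207]
scene [ 615    6   17   88 1156] [622.7275  49.667 ]
scene [ 607  103   21  117 1479] [618.0426 160.8296]
scene [386 186  10   9  75] [390.88   189.8533]
scene [237 241 139  15 526] [310.1597 243.8137]
scene [175 252  31  23 488] [190.2111 263.1639]
scene [562 329  78  63 422] [596.7701 367.2536]
side [   0    0   70   61 1866] [23.6479 18.1747]
side [ 85   0 101 106 610] [121.8098  60.0738]
side [298   0  29  21 567] [311.709    9.5379]
side [ 543    0   88  125 2033] [588.6409  18.271 ]
side [301  23  22   6 105] [311.7143  25.8952]
side [284  32  56  23 347] [313.9107  46.7637]
side [303  61  11  19 178
[... 309 characters left out ...]
63  70   4  20  73] [264.411   79.5479]
side [241  74  80  25 135] [282.0963  87.0741]
side [  0 107  99  53 298] [ 46.0168 134.302 ]
side [384 109  48  38 771] [407.2996 130.3424]
side [127 131  11  46 145] [132.4138 153.4069]
side [352 168  11  11  73] [357.411  172.8082]
side [100 174  12  16  79] [105.038 180.443]
side [153 192  20  22 149] [165.2081 199.6644]
side [440 200  89  26 327] [481.7829 218.4159]
side [144 203  12  45 169] [150.7041 225.3077]
side [289 215  85  59 397] [334.5642 246.5139]
side [ 440  248   92   25 1583] [484.7157 261.4163]
side [244 304  52  34 905] [270.3525 320.1702]
side [237 433  12  17  90] [241.9667 440.1556]
side [280 435   7  45 207] [283.2174 455.9903]
```

Emit:
step_arm(
  plan="0 0 0 -4 0 0 0;0 0 0 -4 0 0 0;0 0 0 -4 0 0 0;0 0 0 -4 0 0 0;0 0 0 -4 0 0 0;0 0 0 -4 0 0 0;0 0 0 -4 0 0 0;0 0 0 0 0 0 0",
)

```text
clock: 0.82
tool_pos: [0.2165, -0.6401, 0.5157]
orientation: [-179.3, 0.0, -161.3]
force: [-0.8, 0.6, 1.7]
opening: 0.04
```

Emit:
step_arm(
  plan="0 -2.9 2.7 0 0 0 0;0 -2.9 2.7 0 0 0 0;0 -2.9 2.7 0 0 0 0;0 -2.9 2.7 0 0 0 0;0 -2.9 2.7 0 0 0 0;0 -2.9 2.7 0 0 0 0;0 -2.9 2.7 0 0 0 0;0 -2.9 2.7 0 0 0 0;0 -2.9 2.7 0 0 0 0;0 -2.9 2.7 0 0 0 0;0 -2.9 2.7 0 0 0 0;0 -2.9 2.7 0 0 0 0",
)

```text
clock: 1.82
tool_pos: [0.4427, -0.2183, 0.5066]
orientation: [-180.0, 0.0, -161.2]
force: [1.0, -1.0, -0.4]
opening: 0.0007
```

```bash
python3 - <<'E'
from h import *
from plant import telemetry
o=telemetry.get_obs();print(o['clock'],o['joint_pos'],o['tool_pos'],o['orientation'],o['force'])
E
```

```text
1.8167 [  -3.3918   -0.1147   10.3629   -0.0072 -100.4532  -67.825 ] [ 0.4427 -0.2183  0.5066] [-179.9974    0.0253 -161.2155] [ 0.9576 -0.9541 -0.399 ]
```

Emit:
step_arm(
  plan="0 -2.9 2.7 0 0 0 0;0 -2.9 2.7 0 0 0 0;0 -2.9 2.7 0 0 0 0;0 -2.9 2.7 0 0 0 0;0 -2.9 2.7 0 0 0 0;0 -2.9 2.7 0 0 0 0;0 -2.9 2.7 0 0 0 0;0 -2.9 2.7 0 0 0 0;0 -2.9 2.7 0 0 0 0;0 -2.9 2.7 0 0 0 0;0 -2.9 2.7 0 0 0 0;0 -2.9 2.7 0 0 0 0",
)

```text
clock: 2.82
tool_pos: [0.6681, 0.2004, 0.5063]
orientation: [180.0, -0.0, -161.2]
force: [0.6, -0.5, 0.6]
opening: 0.0003
```

```bash
python3 - <<'E'
from h import *
from plant import telemetry,snapshot,calibration
o=telemetry.get_obs();print(o['clock'],o['joint_pos'],o['tool_pos'],o['orientation'],o['force'])
print(calibration('wrist'))
cv2.imwrite('pics/w1.png',snapshot('wrist'))
E
```

```text
2.8167 [  32.6535   21.9614   37.9409   -0.0039 -105.9891 -103.8626] [0.6681 0.2004 0.5063] [ 179.9987   -0.0102 -161.2081] [ 0.5543 -0.5117  0.6188]
{'K': array([[346.3919,   0.    , 328.1795],
       [  0.    , 346.3919, 230.3477],
       [  0.    ,   0.    ,   1.    ]]), 'camera_from_world': array([[-0.3219,  0.9468, -0.0004,  0.0263],
       [-0.9064, -0.3083, -0.2886,  0.7831],
       [-0.2734, -0.0925,  0.9574, -0.4574],
       [ 0.    ,  0.    ,  0.    ,  1.    ]])}
```

View pics/w1.png

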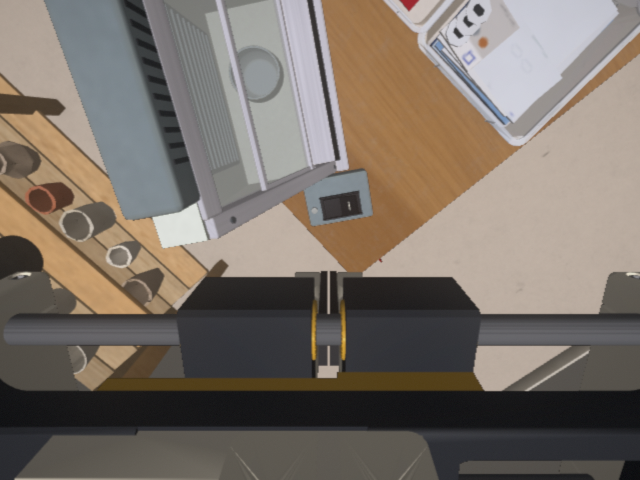

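The wrist view shows the control box at about (338,197). The black rocker runs from (320,207) to (361,205), and its near half, with the white mark, is on the right.

```bash
python3 - <<'E'
from h import *
from plant import calibration
s=calibration('scene');d=calibration('side');w=calibration('wrist')
im=cv2.imread('pics/w1.png')
cv2.imwrite('pics/w1z.png',cv2.resize(im[160:235,290:385],None,fx=7,fy=7,interpolation=cv2.INTER_CUBIC))
hsv=cv2.cvtColor(im,cv2.COLOR_BGR2HSV);m=np.zeros(im.shape[:2],np.uint8);m[185:225,315:368]=hsv[185:225,315:368,2]<60
c,_=cv2.findContours(m,cv2.RETR_EXTERNAL,cv2.CHAIN_APPROX_NONE);c=max(c,key=cv2.contourArea)
r=cv2.minAreaRect(c);print(r)
y=np.array([.874,.4859]);x=np.array([y[1],-y[0]])
for p in [r[0],*cv2.boxPoints(r)]:
    X=ray_z(w,p,.052);print(p,X,X[:2]@x,X[:2]@y)
print(tri(s,(190.2,263.2),d,(270.35,320.2)))
print(tri(s,(190.2,263.2),w,r[0]),tri(d,(270.35,320.2),w,r[0]))
E
```

```text
((340.4245300292969, 205.26412963867188), (22.176054000854492, 37.47200393676758), 79.3803482055664)
(340.4245300292969, 205.26412963867188) [0.7148 0.2438 0.052 ] 0.13424316001972783 0.743238187343777
[319.966  197.8188] [0.7139 0.2049 0.052 ] 0.16782151880771634 0.7235156570467011
[356.7962 190.9132] [0.681  0.2625 0.052 ] 0.10144469177282539 0.7227751164956187
[360.883  212.7094] [0.7158 0.2832 0.052 ] 0.10024673969735237 0.7632062695848907
[324.0528 219.6151] [0.7495 0.2246 0.052 ] 0.16783746961040666 0.7641977861907124
(array([0.7165, 0.2425, 0.0473]), [np.float64(0.10054001739940667), np.float64(0.2158985201966222)])
(array([0.7152, 0.2439, 0.0484]), [np.float64(0.06866933040426397), np.float64(0.21564352022801853)]) (array([0.7164, 0.2437, 0.0486]), [np.float64(0.3947508055296701), np.float64(0.5623023353136585)])
```

View pics/w1z.png

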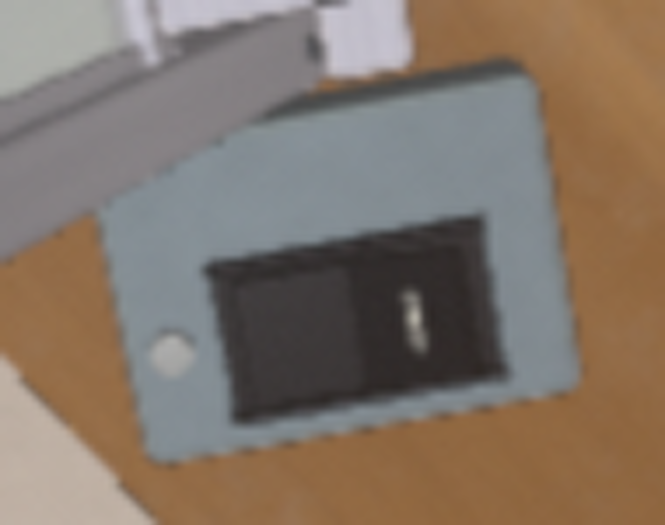

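Emit:
step_arm(
  plan="0 0 0 0 0 0 -5.25;0 0 0 0 0 0 -5.25;0 -3 0 2 0 0 0;0 -3 4 0 0 0 0;0 0 0 4 0 0 0;0 0 0 4 0 0 0;0 0 0 4 0 0 0;0 0 0 4 0 0 0;0 0 0 4 0 0 0;0 0 0 4 0 0 0;0 0 0 4 0 0 0;0 0 0 0 0 0 0",
)

```text
clock: 3.87
tool_pos: [0.6946, 0.2527, 0.1962]
orientation: [179.9, -0.8, -150.8]
force: [-0.9, -0.5, -3.5]
opening: 0.0008
```

```bash
python3 - <<'E'
from h import *
from plant import telemetry,snapshot,calibration
cv2.imwrite('pics/w2.png',snapshot('wrist'));cv2.imwrite('pics/d2.png',snapshot('side'))
o=telemetry.get_obs();print(o['clock'],o['joint_pos'],o['tool_pos'],o['orientation'],o['force'])
from scipy.spatial.transform import Rotation as R
M=R.from_euler('xyz',o['orientation'],degrees=True).as_matrix()
print(M.T@(np.array([.7045,.2629,.064])-o['tool_pos']))
E
```

```text
3.9667 [ 34.9335  27.7533   9.2152   0.0395 -71.6484 -95.6533] [0.699  0.254  0.2059] [-179.9443   -0.1819 -150.7073] [1.0791 0.473  2.2211]
[-0.0096  0.0052  0.1418]
```

View pics/w2.png

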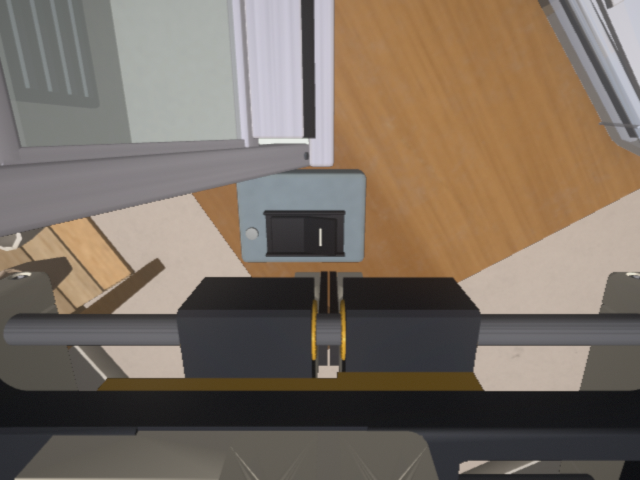

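View pics/d2.png

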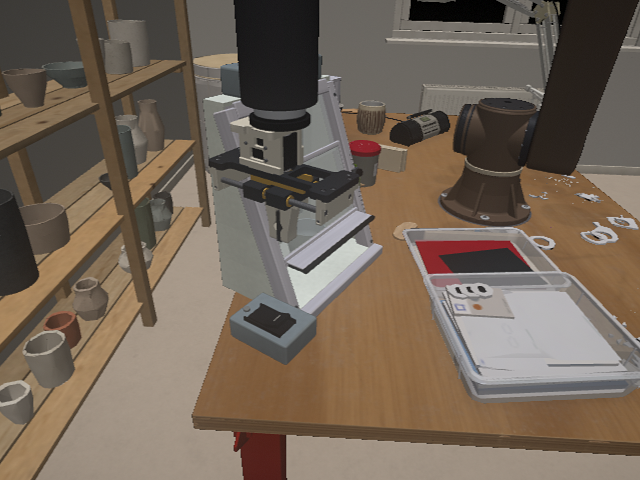

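```bash
python3 - <<'E'
from h import *
from plant import telemetry,snapshot,calibration
from scipy.spatial.transform import Rotation as R
w=calibration('wrist');o=telemetry.get_obs()
im=cv2.imread('pics/w2.png');hsv=cv2.cvtColor(im,cv2.COLOR_BGR2HSV);m=np.zeros(im.shape[:2],np.uint8);m[200:262,255:355]=hsv[200:262,255:355,2]<60
c,_=cv2.findContours(m,cv2.RETR_EXTERNAL,cv2.CHAIN_APPROX_NONE);c=max(c,key=cv2.contourArea)
r=cv2.minAreaRect(c);print(r)
M=R.from_euler('xyz',o['orientation'],degrees=True).as_matrix()
for p in [r[0],*cv2.boxPoints(r)]:
    X=ray_z(w,p,.052);print(p,X,M.T@(X-o['tool_pos']))
E
```

```text
((304.0, 233.0), (44.0, 78.0), 90.0)
(304.0, 233.0) [0.725  0.2416 0.052 ] [-0.0171 -0.0234  0.1539]
[265. 211.] [0.7239 0.2001 0.052 ] [ 0.0041 -0.059   0.154 ]
[343. 211.] [0.6886 0.263  0.052 ] [0.0042 0.0131 0.1539]
[343. 255.] [0.7262 0.2846 0.052 ] [-0.0392  0.0136  0.1537]
[265. 255.] [0.7628 0.2194 0.052 ] [-0.0392 -0.0613  0.1538]
```

```bash
python3 - <<'E'
from h import *
from plant import telemetry,snapshot,calibration
from scipy.spatial.transform import Rotation as R
snapshot('scene')
o=telemetry.get_obs();w=calibration('wrist');print(o['tool_pos'],o['orientation'])
im=snapshot('wrist');cv2.imwrite('pics/w3.png',im);print(telemetry.get_obs()['tool_pos'])
hsv=cv2.cvtColor(im,cv2.COLOR_BGR2HSV);m=np.zeros(im.shape[:2],np.uint8);m[190:265,255:365]=hsv[190:265,255:365,2]<60
c,_=cv2.findContours(m,cv2.RETR_EXTERNAL,cv2.CHAIN_APPROX_NONE);c=max(c,key=cv2.contourArea)
r=cv2.minAreaRect(c);print(r)
M=R.from_euler('xyz',o['orientation'],degrees=True).as_matrix()
for p in [r[0],*cv2.boxPoints(r)]:
    X=ray_z(w,p,.052);print(p,X,M.T@(X-o['tool_pos']))
E
```

```text
[0.7004 0.2546 0.2086] [-179.9363    0.0874 -150.6967]
[0.7009 0.255  0.21  ]
((306.5, 220.5), (43.0, 77.0), 90.0)
(306.5, 220.5) [0.7159 0.2391 0.052 ] [-0.0057 -0.021   0.1567]
[268. 199.] [0.7152 0.1984 0.052 ] [ 0.0148 -0.0561  0.1567]
[345. 199.] [0.6804 0.2603 0.052 ] [0.0148 0.0149 0.1566]
[345. 242.] [0.7167 0.2813 0.052 ] [-0.027   0.0155  0.1567]
[268. 242.] [0.7528 0.217  0.052 ] [-0.027  -0.0583  0.1567]
```

Emit:
step_arm(
  plan="0 -0.6 0.35 2 0 0 0;0 0 0 4 0 0 0;0 0 0 4 0 0 0;0 0 0 2.5 0 0 0;0 0 0 0 0 0 0;0 0 0 0 0 0 0;0 0 0 0 0 0 0",
)

```text
clock: 4.65
tool_pos: [0.7052, 0.2616, 0.0858]
orientation: [-180.0, 0.3, -150.7]
force: [-1.3, 0.1, 0.3]
opening: 0.0004
```

```bash
python3 - <<'E'
from h import *
from plant import telemetry,snapshot,calibration
o=telemetry.get_obs();print(o['clock'],o['joint_pos'],o['tool_pos'],o['orientation'],o['force'])
a=snapshot('scene')[170:300,110:300];b=snapshot('side')[240:370,190:380]
cv2.imwrite('pics/s4.png',cv2.resize(np.vstack([a,b]),None,fx=2.3,fy=2.3,interpolation=cv2.INTER_CUBIC))
E
```

```text
4.65 [ 35.1614  33.0435   1.9374   0.0798 -58.5846 -95.8832] [0.7052 0.2616 0.0858] [-179.9637    0.3147 -150.6802] [-1.3093  0.0884  0.2541]
```

View pics/s4.png

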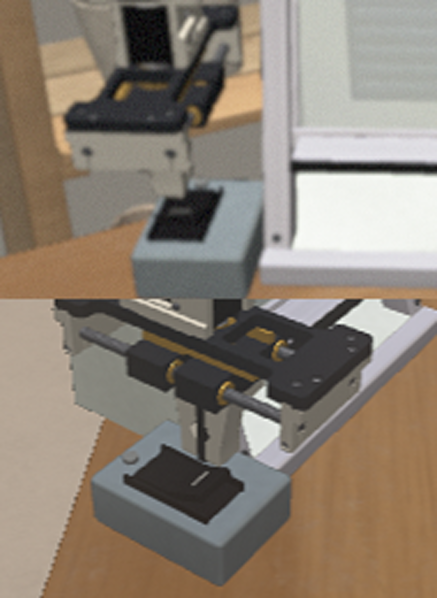

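Emit:
step_arm(
  plan="0 0 0 0.8 0 0 0;0 0 0 0.8 0 0 0;0 0 0 0.6 0 0 0;0 0 0 0 0 0 0;0 0 0 0 0 0 0",
)

```text
clock: 5.17
tool_pos: [0.7024, 0.2602, 0.0587]
orientation: [-180.0, -0.1, -150.7]
force: [0.1, 0.3, 0.5]
opening: 0.0004
```

Emit:
step_arm(
  plan="0 0 0 0.3 0 0 0;0 0 0 0.3 0 0 0;0 0 0 0 0 0 0;0 0 0 0 0 0 0",
)

```text
clock: 5.5
tool_pos: [0.7031, 0.2607, 0.0543]
orientation: [-180.0, 0.0, -150.7]
force: [-1.9, 1.1, 4.4]
opening: 0.0004
```

Emit:
step_arm(
  plan="0 0 0 0.2 0 0 0;0 0 0 0.2 0 0 0;0 0 0 0 0 0 0;0 0 0 0 0 0 0;0 0 0 0 0 0 0",
)

```text
clock: 5.92
tool_pos: [0.7032, 0.2608, 0.0539]
orientation: [-180.0, 0.1, -150.7]
force: [-10.0, -1.8, 23.9]
opening: 0.0009
```

```bash
python3 - <<'E'
from h import *
from plant import telemetry,snapshot,calibration
o=telemetry.get_obs();print(o['clock'],o['joint_pos'],o['tool_pos'],o['orientation'],o['force'])
a=snapshot('scene')[170:300,110:300];b=snapshot('side')[240:370,190:380]
cv2.imwrite('pics/s5.png',cv2.resize(np.vstack([a,b]),None,fx=2.3,fy=2.3,interpolation=cv2.INTER_CUBIC))
E
```

```text
5.9167 [ 35.193   34.6059   0.1575   0.0687 -55.4196 -95.8856] [0.7032 0.2608 0.0539] [-179.9571    0.1371 -150.6535] [-10.0358  -1.8135  23.9363]
```

View pics/s5.png

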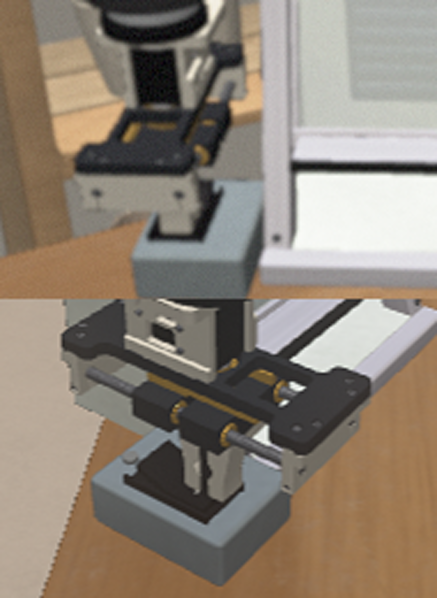

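The force rose to 24 N at z = 0.054, and the far half looks raised. I'll lift off and check.

Emit:
step_arm(
  plan="0 0 0 -1 0 0 0;0 0 0 -4 0 0 0;0 0 0 -4 0 0 0;0 0 0 -4 0 0 0;0 0 0 0 0 0 0;0 0 0 0 0 0 0",
)

```text
clock: 6.52
tool_pos: [0.7043, 0.2613, 0.1834]
orientation: [180.0, 0.4, -150.7]
force: [-0.7, 0.2, -1.3]
opening: 0.0005
```

```bash
python3 - <<'E'
from h import *
from plant import telemetry,snapshot,calibration
o=telemetry.get_obs();print(o['clock'],o['joint_pos'],o['tool_pos'],o['orientation'],o['force'])
a=snapshot('scene')[170:300,110:300];b=snapshot('side')[240:370,190:380]
cv2.imwrite('pics/s6.png',cv2.resize(np.vstack([a,b]),None,fx=2.3,fy=2.3,interpolation=cv2.INTER_CUBIC))
E
```

```text
6.5167 [ 35.1595  28.8517   8.0886   0.0284 -68.8718 -95.8838] [0.7043 0.2613 0.1834] [ 179.989     0.3659 -150.7143] [-0.7482  0.2221 -1.2543]
```

View pics/s6.png

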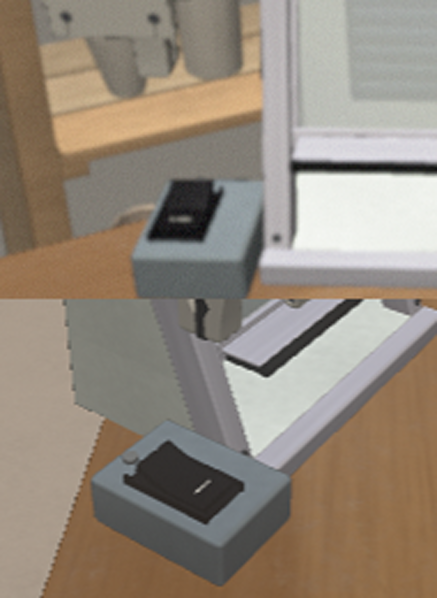

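The rocker has tipped: its far half is raised and its near half is flat. The sash hasn't moved. Next I'll move in front of the booth and turn the tool.

Emit:
step_arm(
  plan="0 0 0 -4 0 0 0;0 0 0 -4 0 0 0;0 0 0 -3 0 0 0;0 3 2.3 0 0 0 0;0 3 2.3 0 0 0 0;0 3 2.3 0 0 0 0;0 3 2.3 0 0 0 0;0 3 2.3 0 0 0 0;0 3 2.3 0 0 0 0;0 3 2.3 0 0 0 0;0 0 0 0 0 0 0",
)

```text
clock: 7.53
tool_pos: [0.4358, 0.2979, 0.2887]
orientation: [180.0, -0.1, -150.6]
force: [0.1, -0.0, -0.6]
opening: 0.0002
```

Emit:
step_arm(
  plan="0 0 0 0 0 0 -7;0 0 0 0 0 0 -7;0 0 0 0 0 0 -7;0 0 0 0 0 0 -7;0 0 0 0 0 0 -7;0 0 0 0 0 0 -7;0 0 0 0 0 0 -7;0 0 0 0 0 0 -7;0 0 0 0 0 0 -7;0 0 0 0 0 0 -7;0 0 0 0 0 0 -7;0 0 0 0 0 0 -7",
)

```text
clock: 8.53
tool_pos: [0.4405, 0.2977, 0.2877]
orientation: [179.8, -0.1, -66.4]
force: [0.3, 0.3, -0.6]
opening: 0.0003
```

```bash
python3 - <<'E'
from h import *
from plant import telemetry,snapshot,calibration
o=telemetry.get_obs();print(o['clock'],o['joint_pos'],o['tool_pos'],o['orientation'],o['force'])
s=calibration('scene')
for p in((317,320),(435,292),(178,380),(567,378)):print(ray_z(s,p,.06))
E
```

```text
8.5333 [ 55.1871   5.0368 -11.5363  -0.0195 -73.6101 -31.5628] [0.4405 0.2977 0.2877] [179.8341  -0.0799 -66.3811] [ 0.3102  0.2611 -0.5918]
[0.4246 0.28   0.06  ]
[0.3016 0.1175 0.06  ]
[0.5114 0.4861 0.06  ]
[0.072  0.2141 0.06  ]
```

Emit:
step_arm(
  plan="0 0 0 0 0 0 -5.5;0 0 0 0 0 6.7 0;0 0 0 0 0 6.7 0;0 0 0 0 0 6.7 0;0 0 0 0 0 6.7 0",
)

```text
clock: 8.95
tool_pos: [0.4411, 0.2982, 0.2894]
orientation: [-179.9, -27.2, -61.2]
force: [1.3, 0.8, -0.0]
opening: 0.0004
```

```bash
python3 - <<'E'
from h import *
from plant import telemetry,snapshot,calibration
from scipy.spatial.transform import Rotation as R
o=telemetry.get_obs();print(o['clock'],o['joint_pos'],o['tool_pos'],o['orientation'],o['force'])
print(R.from_euler('xyz',o['orientation'],degrees=True).as_matrix())
E
```

```text
8.95 [ 69.7054  10.24   -18.6415  20.5242 -80.2912 -47.8565] [0.4411 0.2982 0.2894] [-179.9373  -27.1583  -61.2223] [ 1.3095  0.8415 -0.0088]
[[ 0.4283 -0.8763  0.2207]
 [-0.7799 -0.4819 -0.3995]
 [ 0.4565 -0.001  -0.8897]]
```

Emit:
step_arm(
  plan="0 0 0 0 0 6.6 0;0 0 0 0 0 6.6 0;0 0 0 0 0 6.6 0;0 0 0 0 0 6.6 0;0 0 0 0 0 6.6 0;0 0 0 0 0 0 0",
)

```text
clock: 9.45
tool_pos: [0.44, 0.2982, 0.2852]
orientation: [179.0, -60.7, -60.2]
force: [-0.1, 0.0, -0.9]
opening: 0.0004
```

```bash
python3 - <<'E'
from h import *
from plant import telemetry,snapshot,calibration
from scipy.spatial.transform import Rotation as R
o=telemetry.get_obs();print(o['clock'],o['joint_pos'],o['tool_pos'],o['orientation'],o['force'])
print(R.from_euler('xyz',o['orientation'],degrees=True).as_matrix())
snapshot('side')
w=calibration('wrist');cv2.imwrite('pics/w7.png',snapshot('wrist'));cv2.imwrite('pics/d7.png',snapshot('side'));cv2.imwrite('pics/s7.png',snapshot('scene'))
import json;json.dump({k:np.array(v).tolist() for k,v in w.items()},open('w7.json','w'))
E
```

```text
9.45 [ 78.4202  24.0662 -24.7612  34.3593 -93.9777 -64.2236] [0.44   0.2982 0.2852] [179.0225 -60.6589 -60.2294] [-0.0771  0.0102 -0.9054]
[[ 0.2433 -0.8753  0.418 ]
 [-0.4253 -0.4835 -0.765 ]
 [ 0.8717  0.0084 -0.4899]]
```

View pics/w7.png

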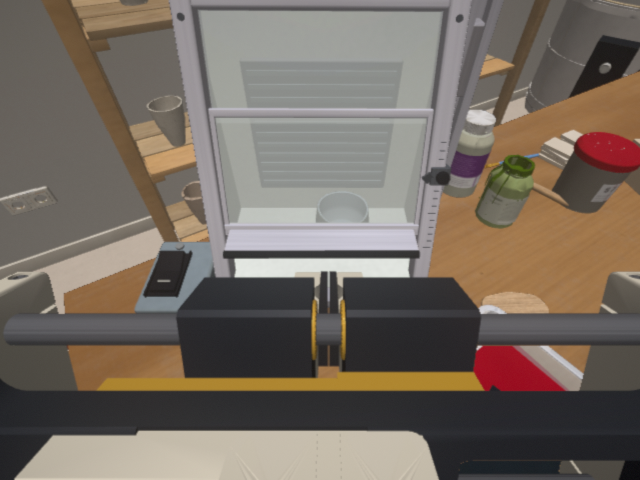

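View pics/d7.png

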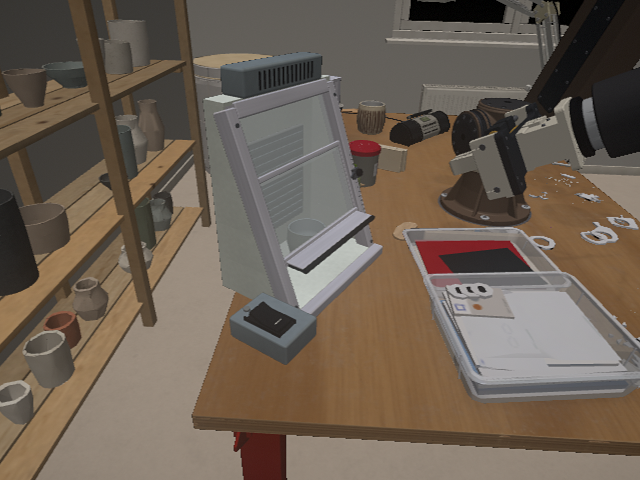

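View pics/s7.png

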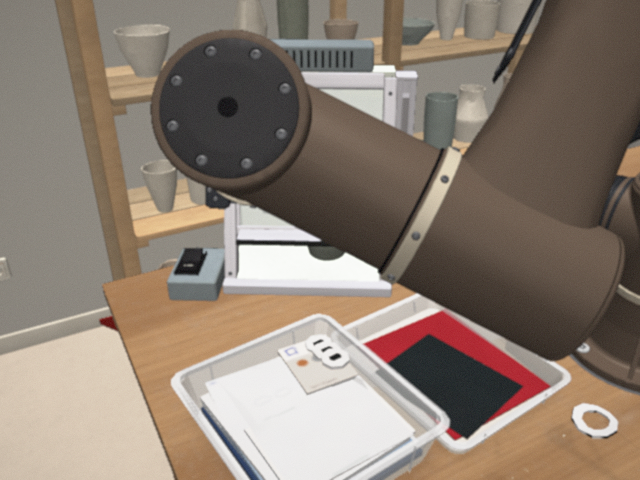

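The wrist view shows the lip's black edge from about (226,253) to (418,255) and the pointer tip near (425,178). I'll zoom in and triangulate.

```bash
python3 - <<'E'
import cv2,numpy as np
a=cv2.imread('pics/w7.png');b=cv2.imread('pics/d7.png')
A=cv2.resize(a[155:275,370:470],None,fx=4,fy=4,interpolation=cv2.INTER_CUBIC)
A2=cv2.resize(a[215:275,215:295],None,fx=4,fy=4,interpolation=cv2.INTER_CUBIC)
B=cv2.resize(b[155:275,285:385],None,fx=4,fy=4,interpolation=cv2.INTER_CUBIC)
cv2.imwrite('pics/z3.png',np.hstack([A,B])[:480]);cv2.imwrite('pics/z4.png',A2)
E
```

```text
(no output)
```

View pics/z3.png

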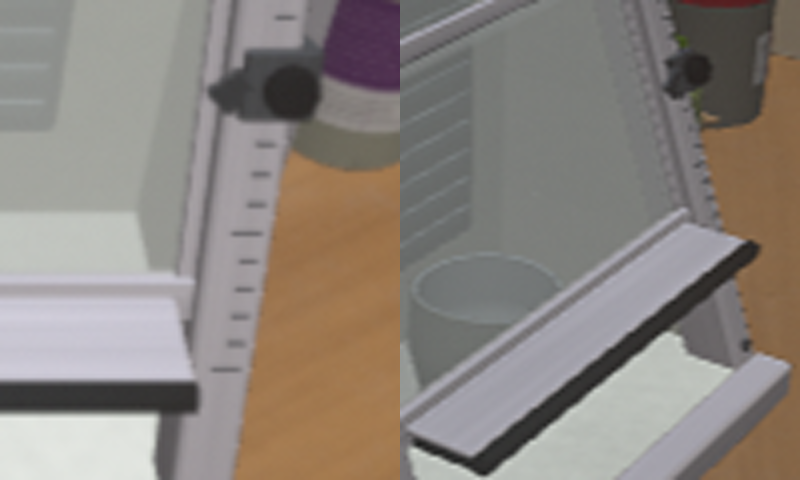

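View pics/z4.png

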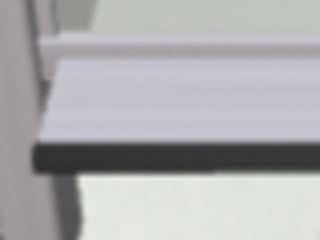

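```bash
python3 - <<'E'
from h import *
import json
from plant import calibration
w=json.load(open('w7.json'));s=calibration('scene');d=calibration('side')
S=lambda u,v:((u+.5)/3-.5+160,(v+.5)/3-.5+170)
y=np.array([.8735,.4868]);x=np.array([y[1],-y[0]])
def show(n,r):
    X=r[0];print(n,X,'booth',X[:2]@x,X[:2]@y,np.round(r[1],1))
show('ptr wd',tri(w,(422,178.2),d,(351.7,177.5)))
show('ptr ws',tri(w,(422,178.2),s,S(655,62)))
show('lipR wd',tri(w,(419,257.8),d,(373.5,219.5)))
show('lipR ws',tri(w,(419,257.8),s,S(650,230)))
show('lipL wd',tri(w,(223.3,258.3),d,(306.2,273)))
show('lipL ws',tri(w,(223.3,258.3),s,S(232,222)))
E
```

```text
ptr wd [0.4526 0.0367 0.1713] booth 0.18824890225275145 0.41317912534394113 [1.  0.4]
ptr ws [0.453  0.0354 0.1718] booth 0.1896095750977713 0.41294686930955354 [0. 0.]
lipR wd [0.423  0.086  0.0903] booth 0.13076118083217622 0.41137415323624915 [0.7 0.3]
lipR ws [0.4235 0.0911 0.0958] booth 0.12661884367443021 0.41431132053032954 [1.  0.2]
lipL wd [0.6367 0.2074 0.0934] booth 0.12875717575328713 0.6571755152091787 [0.3 0.1]
lipL ws [0.6333 0.2089 0.0959] booth 0.1258582697201299 0.6548690574608963 [1.  0.2]
```

Emit:
step_arm(
  plan="0 -1.7 0 3.1 0 0 0;0 -1.7 0 3.1 0 0 0;0 -1.7 0 3.1 0 0 0;0 -1.7 0 3.1 0 0 0;0 -1.7 0 3.1 0 0 0;0 -1.7 0 3.1 0 0 0;0 0 0 0 0 0 0;0 0 0 0 0 0 0",
)

```text
clock: 10.32
tool_pos: [0.494, 0.2007, 0.1082]
orientation: [180.0, -59.8, -61.4]
force: [-0.0, 0.4, 0.1]
opening: 0.0006
```

```bash
cat >> h.py <<'E'
def state():
    from plant import telemetry
    from scipy.spatial.transform import Rotation as R
    o=telemetry.get_obs();M=R.from_euler('xyz',o['orientation'],degrees=True).as_matrix()
    T=np.array([[.4868,-.8735,0],[.8735,.4868,0],[0,0,1]])
    print('t',o['clock'],'q',o['joint_pos'],'TCP',o['tool_pos'],'rpy',o['orientation'],'F',o['force'])
    print('TCP booth',T@o['tool_pos'],'tool axes in booth\n',T@M)
    return o,T,M
E
python3 - <<'E'
from h import *
from plant import snapshot
o,T,M=state()
print(M.T@T.T@(np.array([.1392,.534,.0646])-T@o['tool_pos']))
cv2.imwrite('pics/d8.png',snapshot('side'));cv2.imwrite('pics/s8.png',snapshot('scene'))
E
```

```text
t 10.3167 q [ 68.6206  32.2249 -41.9192  44.5654 -70.5663 -77.1608] TCP [0.494  0.2007 0.1082] rpy [179.9705 -59.7601 -61.3515] F [-0.0359  0.448   0.0726]
TCP booth [0.0651 0.5292 0.1082] tool axes in booth
 [[ 0.5036 -0.0089  0.8639]
 [-0.0042 -0.9999 -0.0078]
 [ 0.8639  0.0003 -0.5036]]
[-0.0004 -0.0055  0.0859]
```

View pics/d8.png

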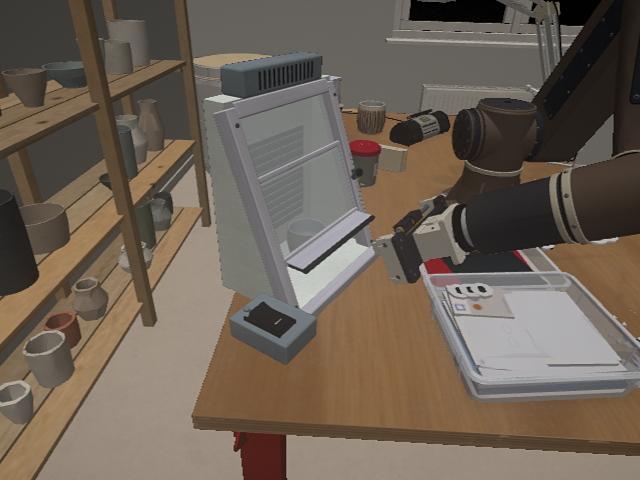

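View pics/s8.png

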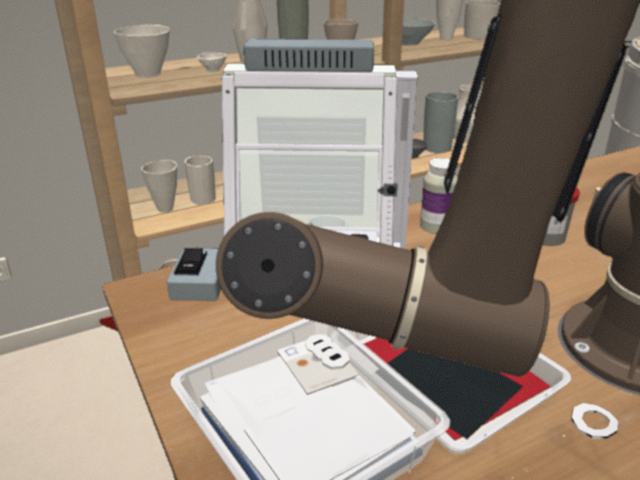

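Emit:
step_arm(
  plan="0 0 -0.5 2.5 0 0 0;0 0 0 2.5 0 0 0;0 0 0 2 0 0 0;0 0 0 1.6 0 0 0;0 0 0 0 0 0 0;0 0 0 0 0 0 0",
)

```text
clock: 10.92
tool_pos: [0.5344, 0.1402, 0.0658]
orientation: [-179.7, -59.7, -61.5]
force: [0.4, 1.0, 0.4]
opening: 0.0006
```

```bash
python3 - <<'E'
from h import *
from plant import snapshot
o,T,M=state()
cv2.imwrite('pics/d9.png',snapshot('side'));cv2.imwrite('pics/w9.png',snapshot('wrist'))
E
```

```text
t 10.9167 q [ 59.3719  34.4323 -48.0129  56.0189 -63.7692 -82.9076] TCP [0.5344 0.1402 0.0658] rpy [-179.7266  -59.7301  -61.4876] F [0.4202 0.9902 0.4442]
TCP booth [0.1377 0.535  0.0658] tool axes in booth
 [[ 0.504  -0.0067  0.8636]
 [-0.0054 -1.     -0.0046]
 [ 0.8637 -0.0024 -0.5041]]
```

View pics/d9.png

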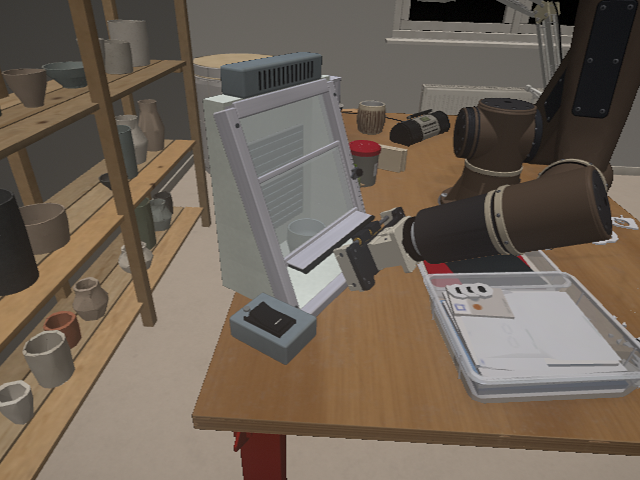

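View pics/w9.png

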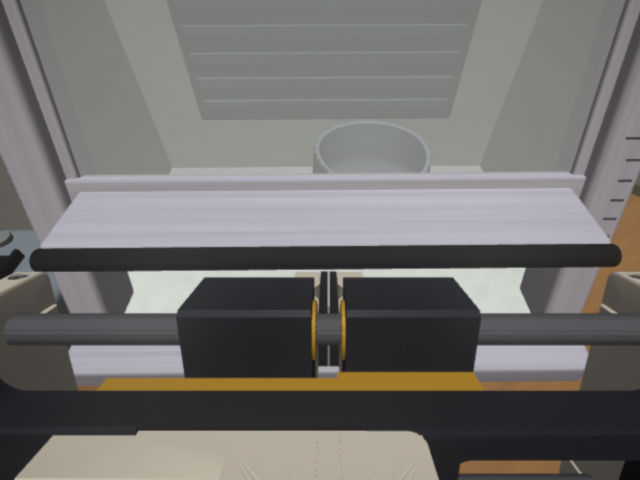

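Emit:
step_arm(
  plan="0 0.5 0 -0.1 0 0 0;0 0.5 0 -0.1 0 0 0;0 0.5 0 -0.1 0 0 0;0 0.5 0 -0.1 0 0 0;0 0 0 0 0 0 0;0 0 0 0 0 0 0",
)

```text
clock: 11.52
tool_pos: [0.537, 0.1337, 0.0845]
orientation: [-179.9, -59.8, -61.3]
force: [0.6, 0.4, 0.3]
opening: 0.0002
```

```bash
python3 - <<'E'
from h import *
from plant import snapshot
o,T,M=state(); print('F booth',T@o['force'])
w=snapshot('wrist');d=snapshot('side')
cv2.imwrite('pics/wd10.png',np.hstack([cv2.resize(w,(480,360)),cv2.resize(d[150:330,220:430],(320,274))[:360] if 0 else cv2.copyMakeBorder(cv2.resize(d[150:330,220:430],(320,274)),0,86,0,0,cv2.BORDER_CONSTANT)]))
E
```

```text
t 11.5167 q [ 58.9055  32.5278 -48.0423  55.6933 -64.8465 -81.0471] TCP [0.537  0.1337 0.0845] rpy [-179.905   -59.8087  -61.3167] F [0.599  0.4181 0.2507]
TCP booth [0.1446 0.5341 0.0845] tool axes in booth
 [[ 0.5029 -0.0064  0.8643]
 [-0.0039 -1.     -0.0051]
 [ 0.8644 -0.0008 -0.5029]]
F booth [-0.0737  0.7268  0.2507]
```

View pics/wd10.png

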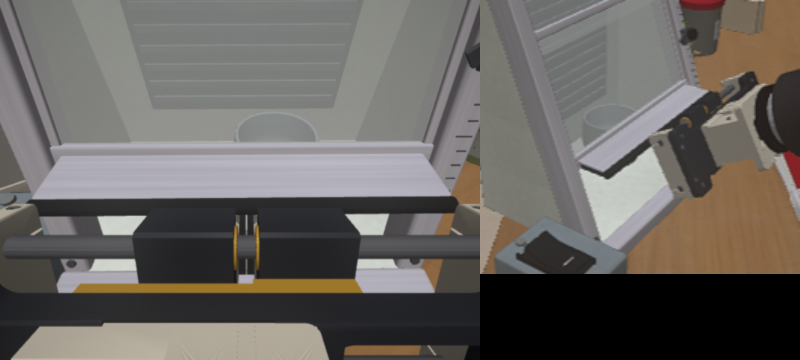

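```bash
python3 - <<'E'
from h import *
from plant import snapshot
d=snapshot('side');cv2.imwrite('pics/d10.png',d);s=snapshot('scene')
b=cv2.imread('pics/d9.png')
cv2.imwrite('pics/cmp.png',np.hstack([cv2.resize(q[195:300,270:400],None,fx=3,fy=3,interpolation=cv2.INTER_CUBIC) for q in(b,d)]))
E
```

```text
(no output)
```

View pics/cmp.png

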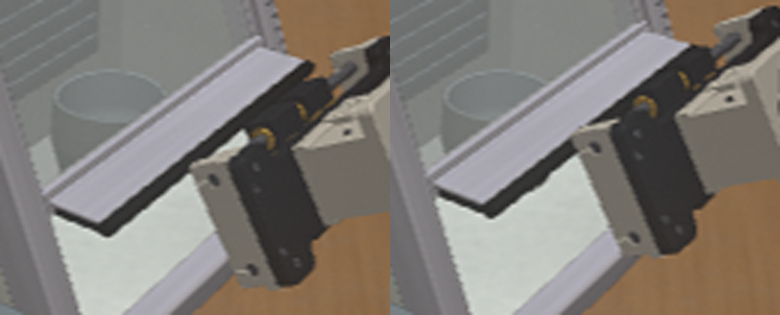

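```bash
cat >> h.py <<'E'
Tb=np.array([[.4868,-.8735,0],[.8735,.4868,0],[0,0,1]])
SL=np.array([.343,0,.939])
def travel(c,p,P0b):
    from scipy.optimize import least_squares
    f=lambda v:proj(c,Tb.T@(np.array(P0b)+v[0]*SL))-np.array(p)
    r=least_squares(f,[0.]);return r.x[0],r.fun
E
python3 - <<'E'
from h import *
from plant import calibration
d=calibration('side')
L=[.1275,.656,.0945]
print(travel(d,(306.2,273),L),travel(d,(270+108/3,195+237/3),L),travel(d,(303.3,267.3),L))
E
```

```text
(np.float64(-0.000276257265597561), array([ 1.1658, -0.3545])) (np.float64(-0.0019031879485718066), array([ 1.6273, -0.4949])) (np.float64(0.011064158041391162), array([ 2.2337, -0.6793]))
```

Emit:
step_arm(
  plan="0 0.5 0 -0.1 0 0 0;0 0.5 0 -0.1 0 0 0;0 0.5 0 -0.1 0 0 0;0 0.5 0 -0.1 0 0 0;0 0.5 0 -0.1 0 0 0;0 0.5 0 -0.1 0 0 0;0 0.5 0 -0.1 0 0 0;0 0.5 0 -0.1 0 0 0",
)

```text
clock: 12.38
tool_pos: [0.5433, 0.1219, 0.123]
orientation: [180.0, -59.8, -61.2]
force: [0.2, -0.2, -3.6]
opening: 0.0002
```

Emit:
step_arm(
  plan="0 0.3 0 -0.05 0 0 0;0 0.3 0 -0.05 0 0 0;0 0.3 0 -0.05 0 0 0;0 0 0 0 0 0 0;0 0 0 0 0 0 0",
)

```text
clock: 12.8
tool_pos: [0.5451, 0.1195, 0.1316]
orientation: [-179.9, -59.8, -61.3]
force: [-0.4, -0.9, -0.1]
opening: 0.0001
```

```bash
python3 - <<'E'
from h import *
from plant import snapshot
o,T,M=state(); print('F booth',T@o['force'])
w=snapshot('wrist');d=snapshot('side');s=snapshot('scene')
for n,i in(('w',w),('d',d),('s',s)):cv2.imwrite(f'pics/{n}11.png',i)
A=cv2.resize(w,(427,320));B=cv2.resize(d[150:290,270:400],None,fx=2.285,fy=2.285,interpolation=cv2.INTER_CUBIC)
cv2.imwrite('pics/m11.png',np.hstack([A,B[:320]]))
E
```

```text
t 12.8 q [ 57.617   27.8855 -47.5205  55.0401 -67.589  -76.2235] TCP [0.5451 0.1195 0.1316] rpy [-179.929   -59.8396  -61.2679] F [-0.4097 -0.9391 -0.1066]
TCP booth [0.161  0.5343 0.1316] tool axes in booth
 [[ 0.5024 -0.0059  0.8646]
 [-0.0035 -1.     -0.0048]
 [ 0.8646 -0.0006 -0.5024]]
F booth [ 0.6209 -0.8151 -0.1066]
```

View pics/m11.png

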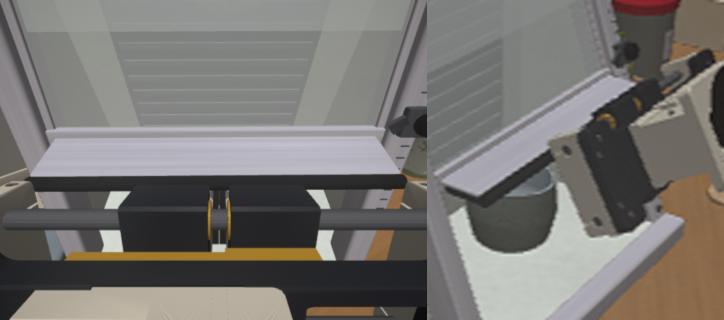

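View pics/s11.png

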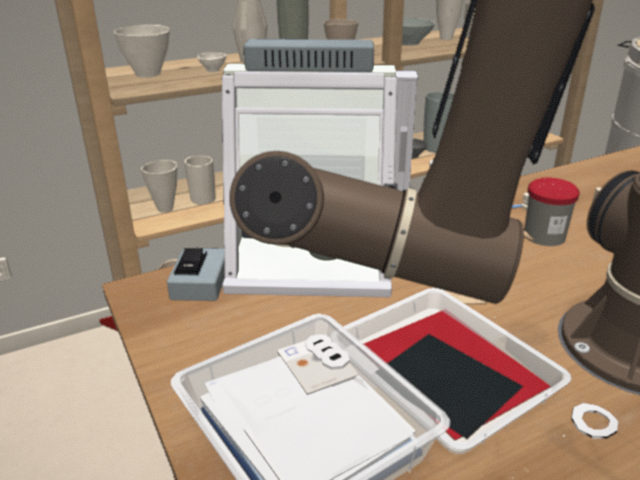

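```bash
python3 - <<'E'
from h import *
w=cv2.imread('pics/w11.png');d=cv2.imread('pics/d11.png')
A=cv2.resize(w[140:300,540:640],None,fx=3,fy=3,interpolation=cv2.INTER_CUBIC)
B=cv2.resize(d[160:260,265:365],None,fx=4.8,fy=4.8,interpolation=cv2.INTER_CUBIC)
print(A.shape,B.shape);cv2.imwrite('pics/z11.png',np.hstack([A,B]))
E
```

```text
(480, 300, 3) (480, 480, 3)
```

View pics/z11.png

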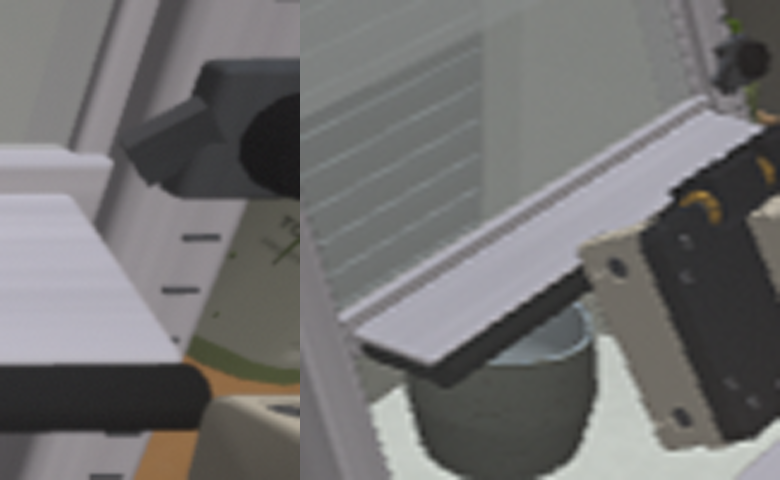

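```bash
cat >> h.py <<'E'
def ray_y(c,p,yb):
    "intersect pixel ray with booth plane y=yb; returns booth coords"
    P=PM(c)@np.block([[Tb.T,np.zeros((3,1))],[np.zeros((1,3)),1]])
    A=np.array([P[0]-p[0]*P[2],P[1]-p[1]*P[2]])
    xz=np.linalg.solve(A[:,[0,2]],-(A[:,1]*yb+A[:,3]));return np.array([xz[0],yb,xz[1]])
def sn(X): return 'slide %.4f normal %.4f'%(X@SL, X@np.array([.939,0,-.343]))
E
python3 - <<'E'
from h import *
from plant import calibration,snapshot
w=calibration('wrist');d=calibration('side')
W=lambda u,v:(540+(u+.5)/3-.5,140+(v+.5)/3-.5)
for n,p,yb in(('ridgeA',(122,147),.413),('ridgeB',(155,187),.413),('lip top end',(180,361),.4145),('lip nose bottom',(185,431),.4145),('lip top back',(70,195),.4145)):
    X=ray_y(w,W(*p),yb);print(n,X,sn(X))
D=lambda u,v:(265+(u-300+.5)/4.8-.5,160+(v+.5)/4.8-.5)
for n,p,yb in(('ptr',(718,85),.413),('lip nose bottom L',(445,388),.656),('lip top L near',(435,362),.656),('lip top L back',(355,332),.656)):
    X=ray_y(d,D(*p),yb);print(n,X,sn(X))
print(travel(d,D(445,388),[.1275,.656,.0945]))
E
```

```text
ridgeA [0.1902 0.413  0.171 ] slide 0.2259 normal 0.1199
ridgeB [0.1805 0.413  0.1713] slide 0.2228 normal 0.1108
lip top end [0.1571 0.4145 0.1585] slide 0.2027 normal 0.0932
lip nose bottom [0.1492 0.4145 0.1522] slide 0.1941 normal 0.0879
lip top back [0.192  0.4145 0.1591] slide 0.2152 normal 0.1257
ptr [0.188  0.413  0.1709] slide 0.2250 normal 0.1179
lip nose bottom L [0.1534 0.656  0.1481] slide 0.1916 normal 0.0933
lip top L near [0.1576 0.656  0.1569] slide 0.2014 normal 0.0942
lip top L back [0.1925 0.656  0.1571] slide 0.2136 normal 0.1269
(np.float64(0.06051384733690946), array([ 2.5252, -0.7679]))
```

Emit:
step_arm(
  plan="0 0.4 0 -0.07 0 0 0;0 0.4 0 -0.07 0 0 0;0 0.4 0 -0.07 0 0 0;0 0.3 0 -0.05 0 0 0;0 0.2 0 -0.05 0 0 0;0 0 0 0 0 0 0;0 0 0 0 0 0 0",
)

```text
clock: 13.53
tool_pos: [0.5477, 0.114, 0.1478]
orientation: [-179.9, -59.8, -61.3]
force: [-0.1, -0.5, 0.2]
opening: 0.0008
```

```bash
python3 - <<'E'
from h import *
from plant import snapshot,calibration
o,T,M=state(); print('F booth',T@o['force'])
import json
c=calibration('wrist');w=snapshot('wrist');d=snapshot('side')
json.dump({k:np.array(v).tolist() for k,v in c.items()},open('w12.json','w'))
for n,i in(('w',w),('d',d)):cv2.imwrite(f'pics/{n}12.png',i)
A=cv2.resize(w[140:300,540:640],None,fx=3,fy=3,interpolation=cv2.INTER_CUBIC)
B=cv2.resize(d[150:250,265:365],None,fx=4.8,fy=4.8,interpolation=cv2.INTER_CUBIC)
cv2.imwrite('pics/z12.png',np.hstack([A,B]))
E
```

```text
t 13.5333 q [ 57.1164  26.316  -47.2512  54.849  -68.5401 -74.5137] TCP [0.5477 0.114  0.1478] rpy [-179.9467  -59.8355  -61.2865] F [-0.0573 -0.5462  0.1828]
TCP booth [0.1671 0.5339 0.1478] tool axes in booth
 [[ 0.5025 -0.0065  0.8646]
 [-0.0037 -1.     -0.0054]
 [ 0.8646 -0.0005 -0.5025]]
F booth [ 0.4493 -0.3159  0.1828]
```

View pics/z12.png

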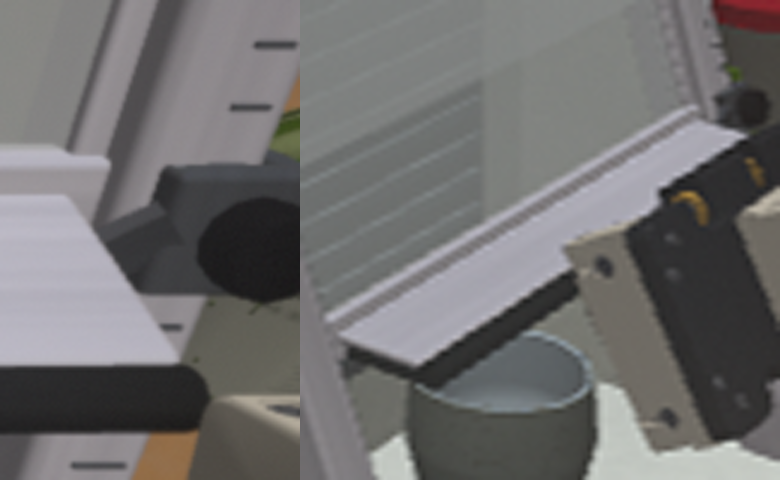

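```bash
python3 - <<'E'
from h import *
import json
from plant import calibration
w=json.load(open('w12.json'));d=calibration('side')
W=lambda u,v:(540+(u+.5)/3-.5,140+(v+.5)/3-.5)
for n,p,yb in(('ridgeA',(102,243),.413),('lip top end',(180,361),.4145),('lip nose bottom',(185,431),.4145),('lip top back',(70,195),.4145)):
    X=ray_y(w,W(*p),yb);print(n,X,sn(X))
D=lambda u,v:(265+(u-300+.5)/4.8-.5,150+(v+.5)/4.8-.5)
for n,p,yb in(('lip nose bottom L',(430,389),.656),('lip top L near',(416,364),.656),('lip top L back',(335,334),.656)):
    X=ray_y(d,D(*p),yb);print(n,X,sn(X))
print(travel(d,D(430,389),[.1275,.656,.0945]))
E
```

```text
ridgeA [0.1881 0.413  0.1743] slide 0.2282 normal 0.1168
lip top end [0.163  0.4145 0.1753] slide 0.2205 normal 0.0929
lip nose bottom [0.1551 0.4145 0.1691] slide 0.2120 normal 0.0876
lip top back [0.1977 0.4145 0.176 ] slide 0.2331 normal 0.1253
lip nose bottom L [0.1597 0.656  0.1645] slide 0.2092 normal 0.0935
lip top L near [0.1656 0.656  0.1723] slide 0.2186 normal 0.0964
lip top L back [0.2009 0.656  0.1727] slide 0.2311 normal 0.1294
(np.float64(0.07805048738505695), array([ 2.66  , -0.8089]))
```

Emit:
step_arm(
  plan="0 0.15 0 -0.03 0 0 0;0 0.1 0 -0.02 0 0 0;0 0 0 0 0 0 0;0 0 0 0 0 0 0;0 0 0 0 0 0 0",
)

```text
clock: 14.05
tool_pos: [0.548, 0.1133, 0.1495]
orientation: [180.0, -59.8, -61.2]
force: [1.3, -0.4, -2.2]
opening: 0.0004
```

Emit:
step_arm(
  plan="0 -0.3 0 0 0 0 0;0 -0.4 0 0 0 0 0;0 -0.5 0 -0.5 0 0 0;0 0 0 -3 0 0 0;0 0 0 -3 0 0 0;0 0 0 -3 0 0 0;0 0 0 -3 0 0 0;0 0 0 -3 0 0 0;0 0 0 0 0 0 0",
)

```text
clock: 14.8
tool_pos: [0.4801, 0.2423, 0.2194]
orientation: [-179.5, -59.6, -61.4]
force: [1.3, 1.1, 0.8]
opening: 0.0005
```

```bash
python3 - <<'E'
from h import *
from plant import snapshot,calibration
snapshot('side');snapshot('side')
o,T,M=state()
import json
c=calibration('wrist');w=snapshot('wrist')
json.dump({k:np.array(v).tolist() for k,v in c.items()},open('w13.json','w'))
d=snapshot('side');s=snapshot('scene')
for n,i in(('w',w),('d',d),('s',s)):cv2.imwrite(f'pics/{n}13.png',i)
E
```

```text
t 14.9 q [ 72.3895  25.0786 -34.0971  39.2125 -82.6448 -68.03  ] TCP [0.4801 0.2379 0.2173] rpy [-179.9087  -59.7558  -61.1819] F [ 0.6709  0.2242 -1.0641]
TCP booth [0.0259 0.5352 0.2173] tool axes in booth
 [[ 0.5037 -0.0041  0.8639]
 [-0.0027 -1.     -0.0031]
 [ 0.8639 -0.0008 -0.5037]]
```

View pics/w13.png

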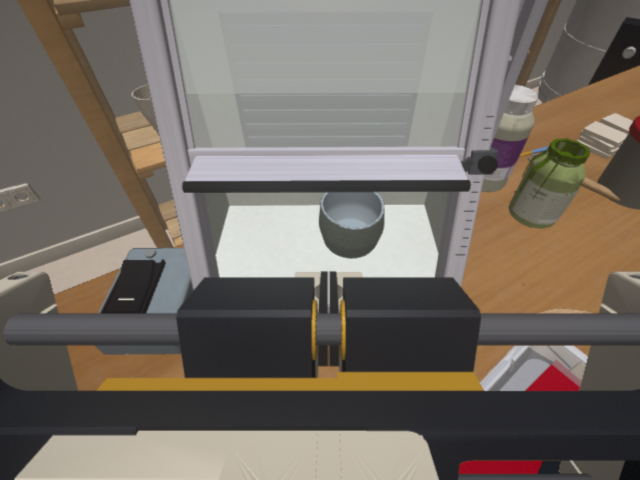

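View pics/d13.png

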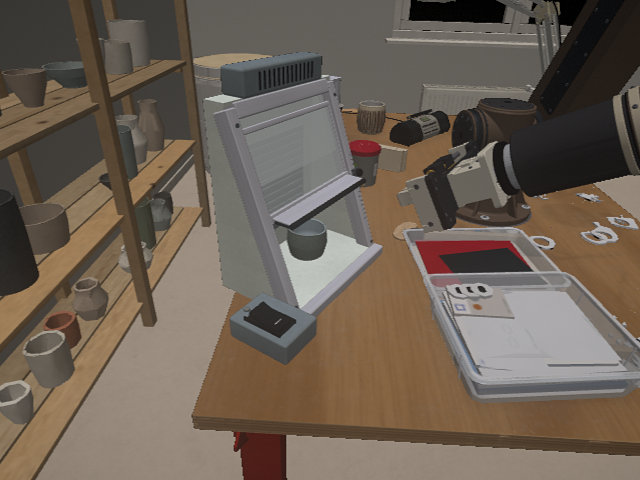

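The fingers are clear. The wrist view shows the pointer tip at about (463,165), beside the lip end, which runs from (462,155) to (468,188). I'll check this numerically.

```bash
python3 - <<'E'
from h import *
w=cv2.imread('pics/w13.png');d=cv2.imread('pics/d13.png')
A=cv2.resize(w[135:205,430:510],None,fx=5,fy=5,interpolation=cv2.INTER_CUBIC)
B=cv2.resize(d[155:225,300:380],None,fx=5,fy=5,interpolation=cv2.INTER_CUBIC)
C=cv2.resize(d[155:225,260:340],None,fx=5,fy=5,interpolation=cv2.INTER_CUBIC)
cv2.imwrite('pics/z13.png',np.hstack([A,B]));cv2.imwrite('pics/z13c.png',C)
E
```

```text
(no output)
```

View pics/z13.png

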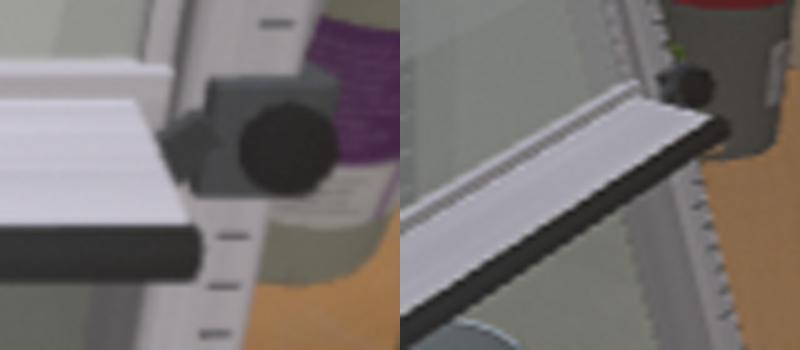

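View pics/z13c.png

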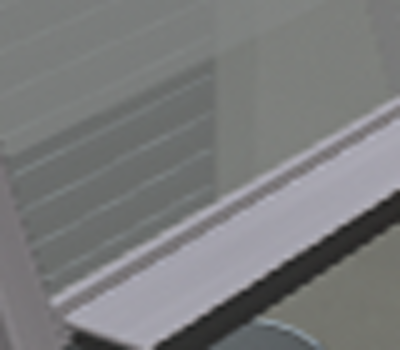

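```bash
python3 - <<'E'
from h import *
import json
from plant import calibration
w=json.load(open('w13.json'));d=calibration('side')
W=lambda u,v:(430+(u+.5)/5-.5,135+(v+.5)/5-.5)
for n,p,yb in(('ridgeA',(160,147),.413),('ridgeB',(180,183),.413),('lip top near',(190,223),.4145),('lip nose bottom',(192,280),.4145),('lip top back',(137,100),.4145)):
    X=ray_y(w,W(*p),yb);print(n,X,sn(X))
D=lambda u,v:(300+(u-400+.5)/5-.5,155+(v+.5)/5-.5)
for n,p,yb in(('ptr',(663,78),.413),('lip top R near',(713,117),.4145),('lip top R back',(637,92),.4145)):
    X=ray_y(d,D(*p),yb);print(n,X,sn(X))
C=lambda u,v:(260+(u+.5)/5-.5,155+(v+.5)/5-.5)
X=ray_y(d,C(155,348),.656);print('lip top L near',X)
E
```

```text
ridgeA [0.1855 0.413  0.1762] slide 0.2291 normal 0.1138
ridgeB [0.1735 0.413  0.1773] slide 0.2260 normal 0.1021
lip top near [0.1621 0.4145 0.1775] slide 0.2223 normal 0.0913
lip nose bottom [0.1544 0.4145 0.1714] slide 0.2139 normal 0.0862
lip top back [0.1976 0.4145 0.1779] slide 0.2348 normal 0.1245
ptr [0.1878 0.413  0.1866] slide 0.2396 normal 0.1124
lip top R near [0.1628 0.4145 0.1762] slide 0.2213 normal 0.0924
lip top R back [0.1988 0.4145 0.1783] slide 0.2356 normal 0.1255
lip top L near [0.1618 0.656  0.1758]
```

Emit:
step_arm(
  plan="0 2 0 0 0 0 0;0 2 0 0 0 0 0;0 0 0 0 0 0 0;0 0 0 0 0 0 0;0 0 0 0 0 0 0;0 0 0 0 0 0 0;0 0 0 0 0 0 0",
)

```text
clock: 15.63
tool_pos: [0.4903, 0.2184, 0.2513]
orientation: [179.9, -59.8, -61.1]
force: [0.1, 0.4, 0.4]
opening: 0.0002
```

```bash
python3 - <<'E'
from h import *
from plant import snapshot,calibration
o,T,M=state()
import json
c=calibration('wrist');w=snapshot('wrist')
json.dump({k:np.array(v).tolist() for k,v in c.items()},open('w14.json','w'))
cv2.imwrite('pics/w14.png',w);s=snapshot('scene');cv2.imwrite('pics/s14.png',s)
cv2.imwrite('pics/z14.png',cv2.resize(w[170:250,420:520],None,fx=6,fy=6,interpolation=cv2.INTER_CUBIC))
E
```

```text
t 15.6333 q [ 70.5735  21.9946 -34.0836  40.3248 -84.5472 -65.2479] TCP [0.4903 0.2184 0.2513] rpy [179.8886 -59.8419 -61.1353] F [0.0845 0.4283 0.3984]
TCP booth [0.0479 0.5346 0.2513] tool axes in booth
 [[ 0.5024 -0.0063  0.8646]
 [-0.0023 -1.     -0.006 ]
 [ 0.8646  0.001  -0.5024]]
```

View pics/z14.png

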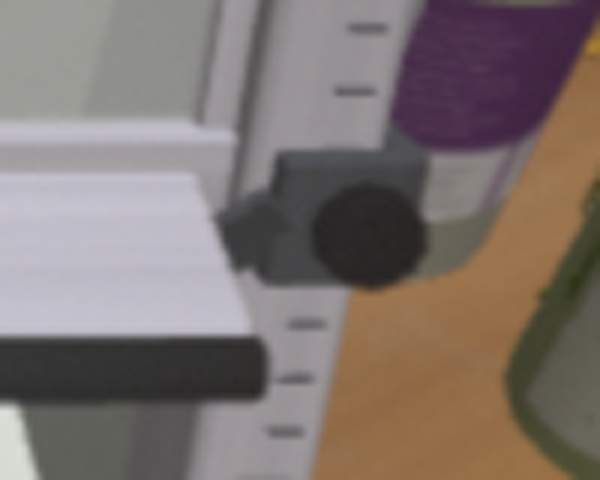

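View pics/s14.png

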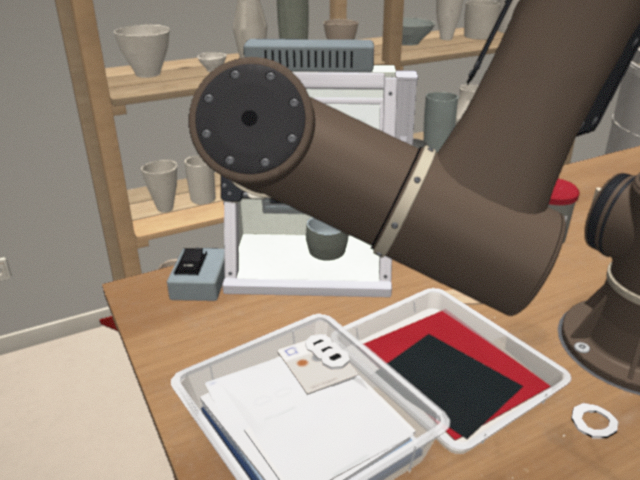

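```bash
python3 - <<'E'
from h import *
import json
w=json.load(open('w14.json'))
W=lambda u,v:(420+(u+.5)/6-.5,170+(v+.5)/6-.5)
for n,p,yb in(('ridgeA',(217,221),.413),('ridgeB',(237,270),.413),('lip top near',(251,335),.4145),('lip nose bottom',(258,400),.4145),('lip top back',(196,175),.4145)):
    X=ray_y(w,W(*p),yb);print(n,X,sn(X))
E
```

```text
ridgeA [0.188  0.413  0.1765] slide 0.2302 normal 0.1159
ridgeB [0.1766 0.413  0.1769] slide 0.2267 normal 0.1051
lip top near [0.163  0.4145 0.1768] slide 0.2219 normal 0.0924
lip nose bottom [0.1543 0.4145 0.1721] slide 0.2146 normal 0.0858
lip top back [0.1968 0.4145 0.1782] slide 0.2348 normal 0.1237
```

Emit:
step_arm(
  plan="0 2 0 -3.5 0 0 0;0 2 0 -3.5 0 0 0;0 2 0 -3.5 0 0 0;0 2 0 -3 0 0 0;0 3 0 0 0 0 0;0 3 0 0 0 0 0;0 3 0 0 0 0 0;0 3 0 0 0 0 0;0 0 0 0 0 0 0;0 0 0 0 0 0 0",
)

```text
clock: 16.57
tool_pos: [0.4827, 0.232, 0.4934]
orientation: [-179.8, -59.7, -61.5]
force: [-0.3, 0.5, -1.4]
opening: 0.0002
```

```bash
python3 - <<'E'
from h import *
from plant import snapshot
o,T,M=state()
s=snapshot('scene');cv2.imwrite('pics/s15.png',s)
E
```

```text
t 16.5667 q [  71.4497   12.0042  -15.6932   41.466  -106.4576  -47.3672] TCP [0.4827 0.232  0.4934] rpy [-179.7588  -59.6936  -61.4746] F [-0.3488  0.5009 -1.4263]
TCP booth [0.0323 0.5346 0.4934] tool axes in booth
 [[ 0.5046 -0.0069  0.8633]
 [-0.0053 -1.     -0.0049]
 [ 0.8633 -0.0021 -0.5046]]
```

View pics/s15.png

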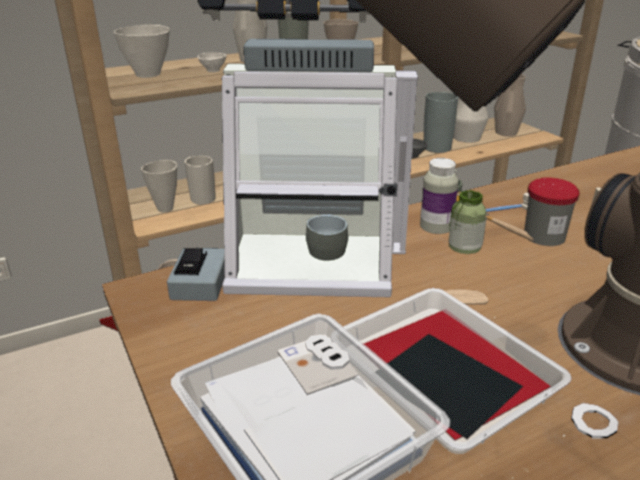

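```bash
python3 - <<'E'
from h import *
s=cv2.imread('pics/s15.png')
cv2.imwrite('pics/z15.png',cv2.resize(s[165:215,345:415],None,fx=10,fy=10,interpolation=cv2.INTER_CUBIC))
E
```

```text
(no output)
```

View pics/z15.png

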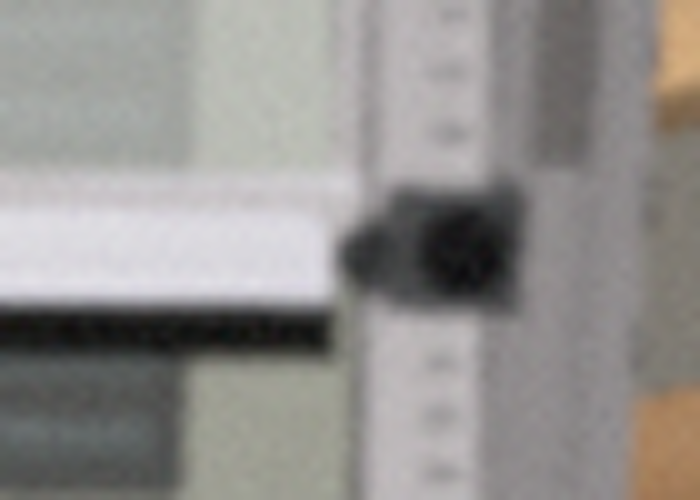

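```bash
python3 - <<'E'
from h import *
from plant import calibration
s=calibration('scene')
W=lambda u,v:(345+(u+.5)/10-.5,165+(v+.5)/10-.5)
for n,p,yb in(('tip',(340,252),.413),('lip top near',(333,305),.4145),('lip nose bottom',(333,355),.4145),('lip top back',(333,203),.4145)):
    X=ray_y(s,W(*p),yb);print(n,X,sn(X))
# predicted pixels of lip-mid at tip normal for various z
for zt in(.172,.1745,.177):
  for n in(.105,.115):
    zm=zt-.005;x=(n+.343*zm)/.939
    q=proj(s,Tb.T@np.array([x,.4145,zm]));print(zt,n,(q-[345,165])*10)
E
```

```text
tip [0.1692 0.413  0.1823] slide 0.2293 normal 0.0963
lip top near [0.1543 0.4145 0.1794] slide 0.2214 normal 0.0833
lip nose bottom [0.1466 0.4145 0.1737] slide 0.2134 normal 0.0781
lip top back [0.1701 0.4145 0.191 ] slide 0.2377 normal 0.0942
0.172 0.105 [322.687  319.6297]
0.172 0.115 [321.0005 293.2069]
0.1745 0.105 [323.0919 304.1991]
0.1745 0.115 [321.4011 277.9008]
0.177 0.105 [323.497  288.7559]
0.177 0.115 [321.802  262.5821]
```

```bash
python3 - <<'E'
from h import *
from plant import calibration
s=calibration('scene')
from scipy.optimize import brentq
row=lambda X:(proj(s,Tb.T@np.array(X))[1]-165)*10
nn=np.array([.939,0,-.343])
def XZ(sl,n,y): 
    v=sl*SL+n*nn; v=v/ (SL@SL); return np.array([v[0],y,v[2]])
# lip top near edge: n from initial geometry: nose front x .128,z .0935 -> mid nose; top near edge n
for nose in(.128,):
    zt=brentq(lambda z: row([nose+.343*(z-.1035)/.939+.003,.4145,z])-305,.15,.2)
    zb=brentq(lambda z: row([nose+.343*(z-.0935)/.939+.002,.4145,z])-355,.15,.2)
    print('lip top z',zt,'bottom z',zb)
for n in(.105,.110,.115,.120):
    sl=brentq(lambda q: row(XZ(q,n,.413))-252,.19,.26)
    zm=(zt+zb)/2; x=(n+.343*zm)/.939
    print(n,'tip slide',sl,'tip z',XZ(sl,n,.413)[2],'lip mid slide',.343*x+.939*zm)
E
```

```text
lip top z 0.17688792941939804 bottom z 0.16782472255832614
0.105 tip slide 0.22776250109970841 tip z 0.1779661071801497 lip mid slide 0.2217920569792216
0.11 tip slide 0.22734531706963548 tip z 0.17585804329566398 lip mid slide 0.22361846805483396
0.115 tip slide 0.22692813303956239 tip z 0.17374997941117812 lip mid slide 0.2254448791304463
0.12 tip slide 0.22651094900948915 tip z 0.17164191552669214 lip mid slide 0.22727129020605868
```

The lip is level to within the measurement spread, but all the estimates put it 1–6 mm low. I'll go back in and nudge it up about 3 mm to centre it.

Emit:
step_arm(
  plan="0 -3 0 2.6 0 0 0;0 -3 0 2.6 0 0 0;0 -3 0 2.6 0 0 0;0 -3 0 2.6 0 0 0;0 -3 0 2.6 0 0 0;0 -3 0 2.6 0 0 0;0 -3 0 2.6 0 0 0;0 -3 0 2.6 0 0 0;0 0 0 0 0 0 0;0 0 0 0 0 0 0;0 0 0 0 0 0 0",
)

```text
clock: 17.53
tool_pos: [0.5113, 0.1819, 0.1817]
orientation: [-180.0, -59.8, -61.2]
force: [0.3, 0.6, 0.8]
opening: 0.0007
```

```bash
python3 - <<'E'
from h import *
o,T,M=state()
for P in([.1618,.534,.1391],[.1688,.534,.1523]): print(M.T@T.T@(np.array(P)-T@o['tool_pos']))
E
```

```text
t 17.5333 q [ 66.2645  25.6026 -40.6688  45.1376 -75.6176 -70.7523] TCP [0.5113 0.1819 0.1817] rpy [-179.9774  -59.844   -61.1956] F [0.3218 0.6081 0.7812]
TCP booth [0.09   0.5352 0.1817] tool axes in booth
 [[ 0.5023 -0.0054  0.8646]
 [-0.0029 -1.     -0.0045]
 [ 0.8647 -0.0002 -0.5024]]
[-0.0008  0.0008  0.0835]
[0.0141 0.0007 0.0829]
```

Emit:
step_arm(
  plan="0 -0.1 0 2.5 0 0 0;0 0 0 2.5 0 0 0;0 0 0 2 0 0 0;0 0 0 1.3 0 0 0;0 0 0 0 0 0 0;0 0 0 0 0 0 0;0 0 0 0 0 0 0",
)

```text
clock: 18.12
tool_pos: [0.546, 0.1201, 0.1396]
orientation: [-179.6, -59.7, -61.5]
force: [-0.1, -0.3, 0.3]
opening: 0.0006
```

```bash
python3 - <<'E'
from h import *
o,T,M=state()
for P in([.1618,.534,.1391],[.1688,.534,.1523]): print(M.T@T.T@(np.array(P)-T@o['tool_pos']))
E
```

```text
t 18.1167 q [ 57.6664  27.1331 -47.1879  54.7188 -68.0937 -75.423 ] TCP [0.546  0.1201 0.1396] rpy [-179.6197  -59.7324  -61.5008] F [-0.1144 -0.2521  0.3071]
TCP booth [0.1609 0.5354 0.1396] tool axes in booth
 [[ 0.504  -0.0053  0.8637]
 [-0.0056 -1.     -0.0029]
 [ 0.8637 -0.0033 -0.504 ]]
[0.     0.0014 0.001 ]
[0.0149 0.0013 0.0004]
```

Now push 1.5 cm along tool x: about 1.2 cm of gap and 3 mm of lip travel.

Emit:
step_arm(
  plan="0 0.4 0 0 0 0 0;0 0.4 0 0 0 0 0;0 0.3 0 0 0 0 0;0 0.2 0 0 0 0 0;0 0.2 0 0 0 0 0;0 0 0 0 0 0 0;0 0 0 0 0 0 0;0 0 0 0 0 0 0",
)

```text
clock: 18.78
tool_pos: [0.549, 0.112, 0.1509]
orientation: [180.0, -59.8, -61.2]
force: [-1.0, 2.1, -0.7]
opening: 0.0004
```

```bash
python3 - <<'E'
from h import *
o,T,M=state()
for P in([.1688,.534,.1523],): print(M.T@T.T@(np.array(P)-T@o['tool_pos']))
E
```

```text
t 18.7833 q [ 56.8441  25.9815 -47.2564  54.9918 -68.6354 -74.1356] TCP [0.549  0.112  0.1509] rpy [179.9928 -59.8076 -61.2018] F [-0.9652  2.0574 -0.7098]
TCP booth [0.1695 0.5341 0.1509] tool axes in booth
 [[ 0.5029 -0.0059  0.8643]
 [-0.0029 -1.     -0.0051]
 [ 0.8643  0.0001 -0.5029]]
[ 0.0009  0.0001 -0.0013]
```

Emit:
step_arm(
  plan="0 0.12 0 0 0 0 0;0 0 0 0 0 0 0;0 0 0 0 0 0 0;0 -0.3 0 0 0 0 0;0 -0.4 0 0 0 0 0;0 -0.5 0 -0.5 0 0 0;0 0 0 -3 0 0 0;0 0 0 -3 0 0 0;0 0 0 -3 0 0 0;0 0 0 -3 0 0 0;0 0 0 -3 0 0 0;0 0 0 0 0 0 0",
)

```text
clock: 19.78
tool_pos: [0.4812, 0.2396, 0.2216]
orientation: [-179.6, -59.7, -61.3]
force: [0.6, 0.2, 0.4]
opening: 0.0005
```

Emit:
step_arm(
  plan="0 3 0 -2.5 0 0 0;0 3 0 -2.5 0 0 0;0 3 0 -2.5 0 0 0;0 3 0 -2.5 0 0 0;0 3 0 0 0 0 0;0 3 0 0 0 0 0;0 3 0 0 0 0 0;0 3 0 0 0 0 0;0 0 0 0 0 0 0;0 0 0 0 0 0 0;0 0 0 0 0 0 0",
)

```text
clock: 20.7
tool_pos: [0.4981, 0.2037, 0.4765]
orientation: [179.9, -59.8, -61.2]
force: [-0.7, 0.1, 0.4]
opening: 0.0006
```

```bash
python3 - <<'E'
from h import *
from plant import snapshot
o,T,M=state()
s=snapshot('scene');cv2.imwrite('pics/s16.png',s);d=snapshot('side');cv2.imwrite('pics/d16.png',d)
A=cv2.resize(s[165:215,345:415],None,fx=6,fy=6,interpolation=cv2.INTER_CUBIC)
B=cv2.resize(cv2.imread('pics/s15.png')[165:215,345:415],None,fx=6,fy=6,interpolation=cv2.INTER_CUBIC)
C=cv2.resize(s[150:310,150:430],(420,240));D=cv2.resize(d[150:370,210:430],(240,240))
cv2.imwrite('pics/z16.png',np.vstack([np.hstack([A,B])[:,:660],np.hstack([C,D])]))
E
```

```text
t 20.7 q [  68.8192   10.999   -19.4445   42.726  -103.0122  -47.3416] TCP [0.4981 0.2037 0.4765] rpy [179.8881 -59.8028 -61.1564] F [-0.7248  0.1424  0.3553]
TCP booth [0.0645 0.5342 0.4765] tool axes in booth
 [[ 0.503  -0.0067  0.8643]
 [-0.0025 -1.     -0.0063]
 [ 0.8643  0.001  -0.503 ]]
```

View pics/z16.png

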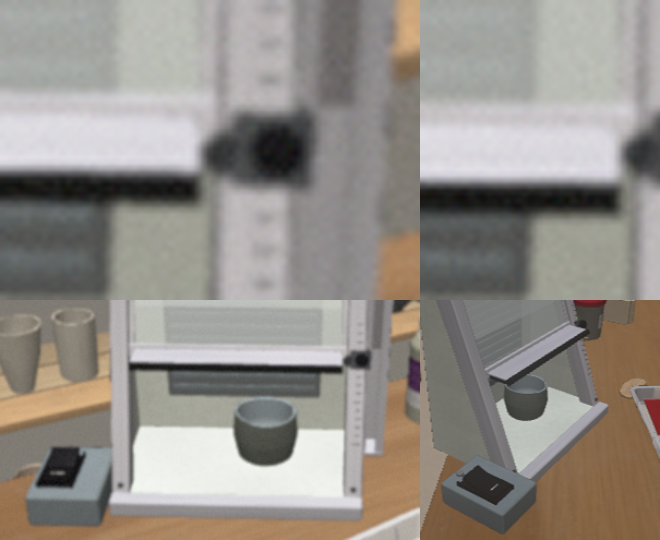

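```bash
python3 - <<'E'
from h import *
from plant import workorder
state();print(workorder.close_job())
E
```

```text
t 20.8 q [  68.8483   11.0575  -19.456    42.747  -103.0122  -47.3299] TCP [0.4981 0.2042 0.4762] rpy [179.7841 -59.8615 -61.0209] F [0.4539 0.2533 0.823 ]
TCP booth [0.0641 0.5345 0.4762] tool axes in booth
 [[ 0.5021 -0.0059  0.8648]
 [-0.0013 -1.     -0.0061]
 [ 0.8648  0.0019 -0.5021]]
the job is handed in; nothing more can be done
None
```

The fan rocker is on, the sash lip is level with the pointer to within about 4 mm by my measurements, and I handed the job in at about 21 s.

- **Fan:** I pressed the near half with closed fingertips until it stopped hard, at about 24 N and z = 0.054 m. The pictures afterwards show the far half raised and the near half flat, and the sash had not yet moved.
- **Sash:** I pushed it up from beneath the lip with closed fingers, about 80 mm in all. My estimates then put the lip between level and 6 mm low, so I went back in for a second push, which raised it about 3 mm.
- **Last checks:** In the last pictures the lip end sits level with the pointer tip. The estimates disagree, from about 3 mm low to 4 mm high, depending on how far out from the frame I take the pointer tip to be; the allowance is 8 mm. One side-view reading of the pointer was further out, and I left it out because the lip partly hid the pointer in that view.
- **Everything else:** The pointer's pixel position in the scene view hadn't changed to within about a pixel. The cup and jars looked undisturbed in the pictures; I did not measure them. The arm ended clear of everything, with about 1 N or less on the tool.

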